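# Empty the gland cup into the stock bin and hang it up

### The job

Pick up the metal cup that rests in the slanted holder and pour all six cable glands out of it into the empty parts bin. Then hang the emptied cup upside down on the free leaning peg, down until the bottom of the cup rests on the peg's tip, and let go. Leave both bins, the spray can and the circuit breaker standing where they are.

Things in the scene. Friction and masses are not known exactly. Their poses are not given: they have to be found in the camera images.
- cup: The cup to empty: straight round aluminium cup, 68 mm outside diameter, 120 mm long, wall 3 mm, bottom 5 mm thick, 0.13 kg. Origin: centre of the outside of its bottom; z along its axis from bottom to mouth. At the start it leans 45 degrees in the slanted holder, mouth up, lower part filled by six glands.
- cup_mouth (a point): centre of the cup's mouth, 120 mm from its bottom along its axis
- cup_floor (a point): centre of the cup's inner floor, 5 mm from the outside of its bottom along its axis
- holder: Slanted holder, fixed: steel foot 140 x 90 x 10 mm, origin at the centre of its underside. Two rails, outsides 48 mm apart, carry the cup from below; it is free above and at both sides. The cup leans to the holder's +x (away from the robot) 45 degrees from vertical; in the holder's frame its bottom centre is at (-45, 0, 45) mm, its mouth's at (40, 0, 130) mm.
- stand: Foot of the free peg stand, fixed to the bench: steel plate 140 x 90 x 12 mm, origin at the centre of its underside. Its peg stands at (-60, 0, 10) mm in its frame and leans to its +x (away from the robot) by 30 degrees from vertical.
- peg: The free peg: black rod of 26 mm diameter with a round tip, 165 mm long. Origin at its foot, z along the rod to its tip.
- peg_tip (a point): tip of the free peg, 165 mm from its foot, about 153 mm above the bench
- used_stand: The other peg stand, of the same kind and fixed: an upside-down cup of the same kind already hangs on its peg (lean 30 degrees to its +x, highest point about 180 mm above the bench). Origin at the centre of the underside of its foot.
- bin: The empty bin: open grey plastic parts bin 170 x 130 x 85 mm (x, y, z), walls and floor 4 mm; its front wall (at its -x, towards the robot) is only 50 mm high, and so are the front 35 mm of its sides. Loose, 0.6 kg. Origin at the centre of its underside.
- full_bin: The full bin: bin of the same kind, filled with glands up to about 55 mm. Loose, 1.8 kg; to be left alone. Origin at the centre of its underside.
- spray_can: Upright can, 54 mm diameter, 150 mm tall, loose; to be left alone. Origin at the centre of its underside.
- breaker: White circuit breaker standing on the bench, 70 x 54 mm (x, y), 114 mm tall with its toggles, loose; to be left alone. Origin at the centre of its underside.
- gland0: One of the six metal cable glands in the cup: stub cylinder 24 mm long, 21 mm diameter, its ends tapered to 15 mm, 35 g. Origin at its centre, z along its axis.
- gland1: One of the six metal cable glands in the cup: stub cylinder 24 mm long, 21 mm diameter, its ends tapered to 15 mm, 35 g. Origin at its centre, z along its axis.
- gland2: One of the six metal cable glands in the cup: stub cylinder 24 mm long, 21 mm diameter, its ends tapered to 15 mm, 35 g. Origin at its centre, z along its axis.
- gland3: One of the six metal cable glands in the cup: stub cylinder 24 mm long, 21 mm diameter, its ends tapered to 15 mm, 35 g. Origin at its centre, z along its axis.
- gland4: One of the six metal cable glands in the cup: stub cylinder 24 mm long, 21 mm diameter, its ends tapered to 15 mm, 35 g. Origin at its centre, z along its axis.
- gland5: One of the six metal cable glands in the cup: stub cylinder 24 mm long, 21 mm diameter, its ends tapered to 15 mm, 35 g. Origin at its centre, z along its axis.
Things that resemble listed ones, but are neither listed nor needed, are in the scene too. Leave any green look-alike of the bin alone.

How it is judged:
By the outcome, as a careful person would: the job done as asked, in the order asked, and still so for the second after the job is handed in, with the robot touching nothing.
It also fails if it takes over 51 s, if anything falls off the work surface, if the arm or the gripper's body presses on something with over 40 N, if the wrist force passes 120 N, or if a joint passes its speed limit or range.

### The arm

A 6-joint arm with a two-finger parallel gripper is mounted at the origin on the work surface. World frame = base frame: x ahead of the robot, y to its left, z up, the work surface at z = 0. Lengths are in mm, angles in rad, forces in N, time in s.
With the tool pointing down it reaches from about 250 to 775 mm from the base axis. Payload 8.9 kg.
Tool frame: the origin (TCP) lies at the very end of the fingers, on their centre line; the grasp point (between the pads) lies 19 mm behind it; z points along the fingers, y is the line along which they close (so a half turn about z gives the same grasp; the last joint's range is limited). The gripper opens to 85 mm and grips with 20 to 120 N. Pads are 22 mm wide; open, the fingers measure 114 mm over their backs; the gripper's body (76 mm by 85 mm) begins 54 mm behind the grasp point. The pads swing forward as they close: fully open they stand 13 mm farther back than shut.
Start: joints at [-1.271, 0.291, -0.153, 1.127, 0, 1.431], TCP at [223.049, -475.261, 231.305] pointing down, gripper open.
Joint ranges: [-2.52, 2.52], [-0.91, 1.74], [-1.3, 1.37], [-1.96, 2.02], [-1.52, 1.47], [-3.14, 3.14]. Speed limits (rad/s): [2.22, 2.22, 2.79, 3.14, 3.14, 3.14].

### API

Orientations are given as a unit quaternion [w, x, y, z].
In Python, from plant import bot gives the robot as it stands.
- The arm moves only by the tool send_rows, never from a script. Its argument "plan" is a list of rows, each an object with "fingers": the opening, from -1 (shut) to 1 (fully open); "translation": the shift along the tool's x, y, z each as a share of 0.2 m, from -1 to 1, a list of three; "roll": the turn about the tool's z as a share of pi rad, from -1 to 1. A call has 1 to 5 rows; each row is the pose to reach, as a shift and turn from the pose commanded when the call began, along the tool's axes at that moment, turning the shorter way round; what a row does not reach only later rows make up. A row lasts 1/10 s, in which the tool goes at most 50 mm and 8.59 degrees, less where a joint would pass 70% of its speed; a pose out of reach is approached as far as the arm can. A call with a number of a shift or a turn outside -1 to 1 is refused whole. A call with a gripper value outside its range is refused whole. The fingers move at their own pace and stop on an object; "squeeze" is the grip in N (left out, the last holds). Time passes only in rows, so rows that repeat a pose let the fingers close. It gives the time, the measured TCP pose, the force, the opening and the grip force at its end, in the units of the state.
- bot.observe(): the state, without advancing time (a new reading comes with each control period).
- bot.get_image(name): name is "side" or "top" or "wrist"; returns a dict with "img" (384x512x3 uint8, red, green, blue), "camera_matrix" (3x3 intrinsics, pixels), "dist" ([k1, k2, p1, p2, k3] as OpenCV has them; the pictures are not rectified), "rvec" (rotation vector, rad) and "tvec" (3), from world to camera coordinates, as OpenCV has them. Camera axes: x right, y down, z forward; pixel columns grow to the right and rows downward; lengths in mm; the calibration is good to about 2 mm. A picture is of the moment at which its call begins. There is no depth.
- bot.job_done(): hands the job in; it is judged then, once.
The state is a dict: "time": time; "qpos": joint angles; "joint_vel": joint speeds; "effort": joint torques, N m; "tcp_pos": TCP position; "tool_rot": TCP orientation; "force": force on the tool from outside, world axes, zero at the start; "wrist_torque": the same for the moment, N m; "width": opening from 0.0 (shut) to 1.0 (fully open); "gripper_force": force on a finger pad.
Only numpy, scipy, OpenCV 4.12 (cv2) and the standard library are available. Lean on these libraries where they do the work, as an engineer would, in place of code of your own. Each camera call takes 0.05 s, during which the arm holds its last target. There are 200 camera calls.

## Working session

There is one attempt and no reset: what is moved stays moved. The work goes in short steps, Python scripts to look and compute and a tool call to move; the robot and the scene stay as the last step left them, time stands still between calls to the robot, and variables do not carry over. Pictures are saved under pics/ and viewed, at most 10 in all, crops included, and the job is handed in when it is done.

Besides the shell and the picture viewer there is one more tool, called after ">>>" by a JSON object that holds its "api" and its "payload". send_rows: Moves the arm, as the interface text tells. Its arguments: {"type":"object","properties":{"plan":{"type":"array","items":{"type":"object","properties":{"fingers":{"type":"number"},"translation":{"type":"array","items":{"type":"number","minimum":-1,"maximum":1}},"roll":{"type":"number","minimum":-1,"maximum":1}}}},"squeeze":{"type":"number"}},"required":["plan"]}

```bash
ls -la; mkdir -p pics
cat > h.py <<'E'
import numpy as np, cv2
from plant import bot
def shot(n,f=None):
    d=bot.get_image(n)
    if f: cv2.imwrite('pics/'+f,cv2.cvtColor(d['img'],cv2.COLOR_RGB2BGR)); np.savez('pics/'+f[:-4],**d)
    return d
def ray(d,uv):
    uv=np.array(uv,float).reshape(-1,1,2)
    n=cv2.undistortPoints(uv,np.array(d['camera_matrix'],float),np.array(d['dist'],float)).reshape(-1,2)
    R=cv2.Rodrigues(np.array(d['rvec'],float))[0];t=np.array(d['tvec'],float).ravel()
    v=np.c_[n,np.ones(len(n))]@R; return -R.T@t, v/np.linalg.norm(v,axis=1)[:,None]
def plane(d,uv,z):
    o,v=ray(d,uv); return o+v*((z-o[2])/v[:,2])[:,None]
def meet(d1,p1,d2,p2):
    a,u=ray(d1,p1);b,w=ray(d2,p2);u=u[0];w=w[0]
    s=np.linalg.lstsq(np.c_[u,-w],b-a,rcond=None)[0]
    P=a+s[0]*u;Q=b+s[1]*w; return (P+Q)/2,np.linalg.norm(P-Q)
def proj(d,X):
    return cv2.projectPoints(np.array(X,float).reshape(-1,3),np.array(d['rvec'],float),np.array(d['tvec'],float),np.array(d['camera_matrix'],float),np.array(d['dist'],float))[0].reshape(-1,2)
E
python3 - <<'E'
from h import *
a=shot('side','s0.png');b=shot('top','t0.png')
im=lambda d:cv2.cvtColor(d['img'],cv2.COLOR_RGB2BGR)
s=bot.observe();print({k:np.round(v,3).tolist() for k,v in s.items()})
for d in(a,b):print(np.round(ray(d,[[256,192]]),3))
E
```

```text
total 12
drwxr-xr-x  3 agent agent 4096 Nov 30 03:44 .
drwxr-xr-x 23 root  root  4096 Nov 30 03:44 ..
drwxr-xr-x  2 agent agent 4096 Nov 30 03:44 pics
{'time': 0.1, 'qpos': [-1.271, 0.291, -0.154, 1.127, -0.0, 1.431], 'joint_vel': [0.0, -0.0, 0.003, -0.001, -0.001, -0.0], 'effort': [0.001, -53.798, 33.192, 0.009, -0.0, 0.0], 'tcp_pos': [222.919, -474.911, 230.792], 'tool_rot': [-0.001, 0.976, 0.218, -0.0], 'force': [0.066, -0.589, 0.718], 'wrist_torque': [-0.026, 0.026, -0.061], 'gripper_force': 0.0, 'width': 1.005}Traceback (most recent call last):
  File "<stdin>", line 5, in <module>
    return _wrapfunc(a, 'round', decimals=decimals, out=out)
    return _wrapit(obj, method, *args, **kwds)
    conv = _array_converter(obj)
ValueError: setting an array element with a sequence. The requested array has an inhomogeneous shape after 1 dimensions. The detected shape was (2,) + inhomogeneous part.
```

View pics/s0.png

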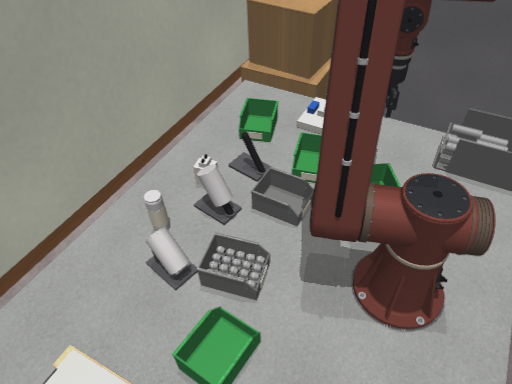

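View pics/t0.png

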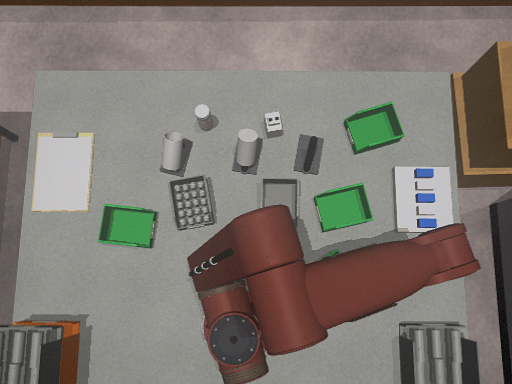

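Top view: the cup to empty leans at about (173,148) and the hung cup is at (247,145). The free peg is at (308,150), the empty bin at (282,195) and the full bin at (192,202). In the side view the same items are at (168,252), (215,185), (255,155), (283,195) and (235,265). I'll crop and enlarge both views to measure them.

Run:
```python
from h import *
a=cv2.imread('pics/s0.png');b=cv2.imread('pics/t0.png')
A=a[120:300,135:320];B=b[90:240,140:340]
cv2.imwrite('pics/sc.png',cv2.resize(A,None,fx=3.2,fy=3.2,interpolation=3))
cv2.imwrite('pics/tc.png',cv2.resize(B,None,fx=4,fy=4,interpolation=3))
for n in('s0','t0'):
    d=np.load(f'pics/{n}.npz');print(n,ray(d,[[256,192]]),proj(d,[[0,0,0],[500,0,0],[500,300,0]]))
t=np.load('pics/t0.npz')
px=dict(cupfoot=(178,170),usedfoot=(247,170),stand=(308,155),bin=(282,200),full=(192,202),spray=(203,120),brk=(273,124),freeL=(130,190),greenL=(128,228))
for k,v in px.items(): print(k,plane(t,[v],0)[0].round())
```

```text
s0 (array([  46.22237842,  694.60685414, 1003.58529558]), array([[ 0.35194744, -0.60211337, -0.71665367]])) [[397.20186126 287.53605676]
 [244.69066345 224.808681  ]
 [191.7411805  298.02799977]]
t0 (array([ 164.59956775,  -62.88578427, 1713.79851617]), array([[ 0.17835704,  0.00293104, -0.98396147]])) [[238.7350796  325.24143732]
 [240.40606668 185.3267799 ]
 [159.37415162 184.89799729]]
cupfoot [557. 233.   0.]
usedfoot [558. -24.   0.]
stand [ 617. -251.    0.]
bin [ 446. -153.    0.]
full [437. 177.   0.]
spray [752. 145.   0.]
brk [ 737. -121.    0.]
freeL [480. 408.   0.]
greenL [339. 408.   0.]
```

View pics/sc.png

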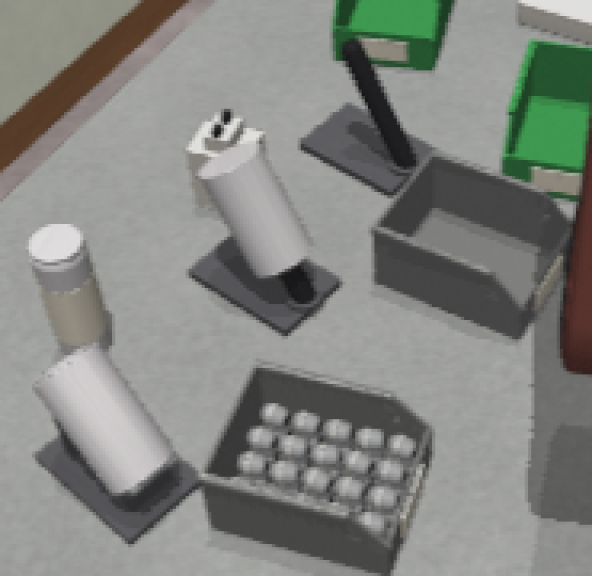

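View pics/tc.png

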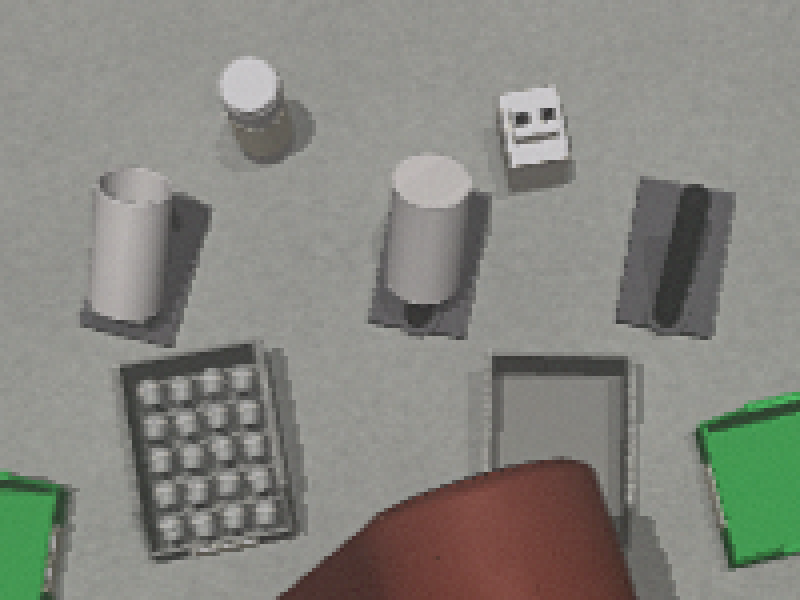

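The enlarged views show the holder's cup with its mouth at zoomed top (134,187) and its foot corners at (210,207), (174,346) and (81,325). The stand plate's corners are at (640,178), (735,192), (712,338) and (617,322). The bin's back rim runs from (491,355) to (629,357).

```bash
cat > m.py <<'E'
from h import *
s=np.load('pics/s0.npz');t=np.load('pics/t0.npz')
def Z(z): return np.array(z)/4+[140,90]-.375
def S(z): return np.array(z)/3.2+[135,120]-.34
def mask(d,lo,hi,box):
    g=cv2.cvtColor(d['img'],cv2.COLOR_RGB2GRAY);m=np.zeros_like(g);x0,y0,x1,y1=map(int,box)
    m[y0:y1,x0:x1]=cv2.inRange(g,lo,hi)[y0:y1,x0:x1]
    c=max(cv2.findContours(m,0,1)[0],key=cv2.contourArea);return c
def mid(d,c):
    (cx,cy),(w,h),a=cv2.minAreaRect(c);B=cv2.boxPoints(((cx,cy),(w,h),a))
    if np.linalg.norm(B[0]-B[1])>np.linalg.norm(B[1]-B[2]): B=np.roll(B,-1,0)
    e=np.array([(B[0]+B[1])/2,(B[2]+B[3])/2]); return e,(w,h)
def axis(bt,bs,lo,hi):
    out=[]
    for d,b in((t,bt),(s,bs)):
        e,wh=mid(d,mask(d,lo,hi,b)); o,v=ray(d,e); n=np.cross(v[0],v[1]);out.append((n/np.linalg.norm(n),o));print('ends',e.round(1).tolist(),np.round(wh,1))
    u=np.cross(out[0][0],out[1][0]);u/=np.linalg.norm(u);u*=np.sign(u[2])
    A=np.array([out[0][0],out[1][0],u]);p=np.linalg.solve(A,[out[0][0]@out[0][1],out[1][0]@out[1][1],0])
    return p,u
E
python3 - <<'E'
from m import *
bx=lambda f,x0,y0,x1,y1:(*f((x0,y0)),*f((x1,y1)))
for nm,bt,bs,lo,hi in(('cup',bx(Z,80,150,185,335),bx(S,20,335,190,510),142,255),('used',bx(Z,375,140,485,310),bx(S,190,140,320,285),142,255),('peg',bx(Z,650,180,715,332),bx(S,340,35,420,172),0,52)):
    p,u=axis(bt,bs,lo,hi);az=np.degrees(np.arctan2(u[1],u[0]));print(nm,'lean',np.degrees(np.arccos(u[2])).round(1),'az',az.round(1),'z50',(p+u*(50-p[2])/u[2]).round(1),'z100',(p+u*(100-p[2])/u[2]).round(1))
f=lambda k,z:print(k,plane(t,Z(zs[k]),z).round(0).tolist())
zs=dict(hold=[(210,207),(174,346),(81,325)],stand=[(640,178),(735,192),(712,338),(617,322)],binback=[(491,355),(629,357)],full=[(121,366),(256,344)],used=[(491,195),(467,338),(369,322)])
f('hold',10);f('stand',12);f('binback',85);f('full',85);f('used',12)
print('mouth tri',meet(t,Z([134,187]),s,S([70,367])))
print('peg tip',meet(t,Z([696,187]),s,S([351,42])), 'bin backleft',meet(t,Z([491,355]),s,S([375,231])),'backright',meet(t,Z([629,357]),s,S([435,158])))
for k,q in(('L',(375,231)),('frontlow',(522,285))):print(k,plane(s,S([q]),85 if k=='L' else 50).round())
E
```

```text
ends [[171.5, 127.0], [171.5, 169.0]] [42. 25.]
ends [[166.5, 224.0], [166.5, 278.0]] [54. 53.]
cup lean 11.7 az -118.1 z50 [615.3 250.4  50. ] z100 [610.4 241.3 100. ]
ends [[246.0, 124.0], [246.0, 165.0]] [41. 26.]
ends [[213.5, 163.0], [213.5, 205.0]] [42. 39.]
used lean 6.4 az -167.7 z50 [628.8 -20.6  50. ] z100 [623.3 -21.8 100. ]
ends [[310.0, 162.5], [304.0, 162.5]] [3. 6.]
ends [[242.89999389648438, 132.5], [261.8999938964844, 172.0]] [43.8  7.2]
peg lean 36.0 az 110.1 z50 [ 575.5 -233.5   50. ] z100 [ 563.  -199.4  100. ]
hold [[665.0, 182.0, 10.0], [532.0, 211.0, 10.0], [551.0, 298.0, 10.0]]
stand [[694.0, -220.0, 12.0], [681.0, -308.0, 12.0], [541.0, -284.0, 12.0], [556.0, -197.0, 12.0]]
binback [[509.0, -80.0, 85.0], [508.0, -201.0, 85.0]]
full [[497.0, 246.0, 85.0], [518.0, 127.0, 85.0]]
used [[677.0, -80.0, 12.0], [540.0, -59.0, 12.0], [555.0, 32.0, 12.0]]
mouth tri (array([647.4672412 , 231.98563032, 126.18039877]), np.float64(1.5179816929584509))
peg tip (array([ 640.61035388, -254.74217079,  153.40227754]), np.float64(2.7886433097831103)) bin backleft (array([512.45738304, -79.68477481,  75.69527794]), np.float64(3.689725943249167)) backright (array([ 508.64797061, -202.0437404 ,   79.08491013]), np.float64(0.28084666215640136))
L [[510. -72.  85.]]
frontlow [[ 359. -102.   50.]]
```

```bash
cat > pl.py <<'E'
import numpy as np
# pose = x,y,z,psi(deg) of tool x axis; tool z down
def ax(psi):
    c,s=np.cos(np.radians(psi)),np.sin(np.radians(psi)); return np.array([[c,s,0],[s,-c,0],[0,0,-1.]])
def plan(p,wps):
    p=np.array(p,float)
    for w in wps:
        w=np.array(w,float); d=(ax(p[3])@(w[:3]-p[:3])/200).round(3); dr=(p[3]-w[3]+180)%360-180; r=round(dr/180,3)
        p=np.r_[p[:3]+ax(p[3]).T@d*200,p[3]-r*180]; q1=np.arctan2(p[1],p[0]); 
        print(d.tolist(),'roll',r,'rows>=',int(np.ceil(max(np.linalg.norm(d)*4,abs(r)*180/8.59))),p.round(1).tolist(),'q6~',round((q1+np.pi-np.radians(p[3])+np.pi)%(2*np.pi)-np.pi,2))
    return p
E
python3 -c "
from pl import *
plan([223.05,-475.26,231.3,25.2],[(330,-310,250,61),(430,-130,250,97),(530,55,250,132),(629.5,235.3,250,167.7)])"
```

```text
[0.836, -0.52, -0.093] roll -0.199 rows>= 5 [330.1, -310.0, 249.9, 61.0] q6~ 1.32
[1.029, 0.001, -0.0] roll -0.2 rows>= 5 [429.9, -130.0, 249.9, 97.0] q6~ 1.15
[0.857, 0.61, -0.0] roll -0.194 rows>= 5 [530.1, 55.0, 249.9, 131.9] q6~ 0.94
[0.338, 0.972, -0.0] roll -0.199 rows>= 5 [629.5, 235.2, 249.9, 167.8] q6~ 0.57
```

>>> {"api": "send_rows", "payload": {"plan": [{"translation":[0.836,-0.52,-0.093],"roll":-0.199,"fingers":1},{"translation":[0.836,-0.52,-0.093],"roll":-0.199,"fingers":1},{"translation":[0.836,-0.52,-0.093],"roll":-0.199,"fingers":1},{"translation":[0.836,-0.52,-0.093],"roll":-0.199,"fingers":1},{"translation":[0.836,-0.52,-0.093],"roll":-0.199,"fingers":1}]}}

```text
time: 0.6
tcp_pos: [332.3, -305.8, 250.4]
tool_rot: [-0.0, 0.859, 0.512, 0.001]
force: [-0.8, -1.2, -1.0]
width: 0.996
gripper_force: 0.0
```

>>> {"api": "send_rows", "payload": {"plan": [{"translation":[1,0,0],"roll":-0.2,"fingers":1},{"translation":[1,0,0],"roll":-0.2,"fingers":1},{"translation":[1,0,0],"roll":-0.2,"fingers":1},{"translation":[1,0,0],"roll":-0.2,"fingers":1},{"translation":[1,0,0],"roll":-0.2,"fingers":1}]}}

```text
time: 1.1
tcp_pos: [429.0, -130.6, 249.7]
tool_rot: [-0.0, 0.659, 0.752, 0.001]
force: [-0.8, -0.3, -0.1]
width: 1.004
gripper_force: 0.0
```

```bash
python3 -c "
from pl import *
from plant import bot
s=bot.observe();q=s['tool_rot'];psi=2*np.degrees(np.arctan2(q[2],q[1]));print(s['time'],s['tcp_pos'],psi,s['qpos'],q)
plan([332.9,-315,249.9,97.0],[(430,-135,250,97)])
p=[*s['tcp_pos'],psi];p[2]=249.9
plan(p,[(530,55,250,132),(629.5,235.3,250,167.7)])"
```

```text
1.1 [ 429.04276174 -130.61470484  249.71150194] 97.61268141823477 [-0.45992011  0.13442217 -0.30535874  1.13136956  0.00154242  0.97800959] [-3.68714575e-04  6.58605983e-01  7.52487563e-01  7.00118956e-04]
[0.834, 0.592, -0.0] roll 0.0 rows>= 5 [430.1, -135.0, 249.9, 97.0] q6~ 1.14
[0.853, 0.623, -0.0] roll -0.191 rows>= 5 [529.9, 55.0, 249.9, 132.0] q6~ 0.94
[0.337, 0.973, -0.0] roll -0.198 rows>= 5 [629.5, 235.3, 249.9, 167.6] q6~ 0.57
```

>>> {"api": "send_rows", "payload": {"plan": [{"translation":[0.853,0.623,0],"roll":-0.191,"fingers":1},{"translation":[0.853,0.623,0],"roll":-0.191,"fingers":1},{"translation":[0.853,0.623,0],"roll":-0.191,"fingers":1},{"translation":[0.853,0.623,0],"roll":-0.191,"fingers":1},{"translation":[0.853,0.623,0],"roll":-0.191,"fingers":1}]}}

```text
time: 1.6
tcp_pos: [531.9, 52.3, 249.3]
tool_rot: [-0.0, 0.409, 0.913, 0.0]
force: [0.3, 0.2, -0.5]
width: 1.005
gripper_force: 0.0
```

>>> {"api": "send_rows", "payload": {"plan": [{"translation":[0.337,0.973,0],"roll":-0.198,"fingers":1},{"translation":[0.337,0.973,0],"roll":-0.198,"fingers":1},{"translation":[0.337,0.973,0],"roll":-0.198,"fingers":1},{"translation":[0.337,0.973,0],"roll":-0.198,"fingers":1},{"translation":[0.337,0.973,0],"roll":-0.198,"fingers":1}]}}

```text
time: 2.1
tcp_pos: [633.4, 231.5, 247.8]
tool_rot: [-0.001, 0.11, 0.994, 0.0]
force: [-0.9, -1.6, -0.8]
width: 0.999
gripper_force: 0.0
```

Run:
```python
from h import *
import time
w=shot('wrist','w1.png');t=shot('top','t1.png');s=shot('side','s1.png')
o=bot.observe();q=o['tool_rot'];print(o['time'],o['tcp_pos'],2*np.degrees(np.arctan2(q[2],q[1])))
a=cv2.imread('pics/w1.png');b=cv2.imread('pics/t1.png')[140:270,240:380]
b=cv2.resize(b,(414,384),interpolation=3)
cv2.imwrite('pics/v1.png',cv2.resize(np.hstack([a,b]),None,fx=.86,fy=.86))
# predictions in the wrist view: cup bottom, mouth, mouth rim sides
c=np.array([608,240,0.]);e=np.array([.977,-.213,0]);f=np.array([.213,.977,0]);z=np.array([0,0,1.])
print(proj(w,[c-45*e+45*z,c+40*e+130*z,c+40*e+130*z+34*f,c+40*e+130*z-34*f,c+16*e+154*z]).round(1).tolist())
```

```text
2.25 [631.75025945 227.26238484 249.061486  ] 166.83853029019573
[[259.1, 110.1], [259.9, 202.5], [295.9, 202.3], [223.9, 202.7], [260.0, 184.0]]
```

View pics/v1.png

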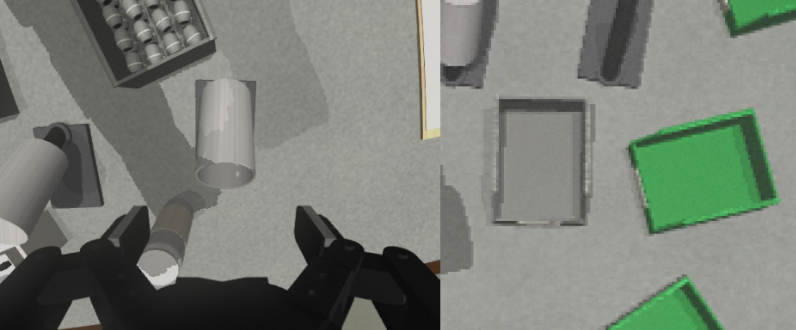

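Wrist view: the cup mouth's centre is at about (262,202) full-scale, against a predicted (260,202), so the pose is right to about 2 mm. The empty bin is now fully visible in the top view.

Run:
```python
from h import *
from pl import *
t=np.load('pics/t1.npz')
u=lambda x,y:((x-440.3)/2.543+240,y/2.54+140)
print(plane(t,[u(496,98),u(588,98)],85).round(0).tolist(),plane(t,[u(493,225),u(590,225)],50).round(0).tolist())
o=bot.observe();q=o['tool_rot'];p=[*o['tcp_pos'],2*np.degrees(np.arctan2(q[2],q[1]))];print(np.round(p,1))
plan(p,[(629.8,236.8,249,167.7)]);plan(p,[(629.8,236.8,88,167.7)])
```

```text
[[508.0, -79.0, 85.0], [509.0, -206.0, 85.0]] [[335.0, -75.0, 50.0], [336.0, -210.0, 50.0]]
[631.8 227.3 249.1 166.8]
[0.02, 0.044, 0.0] roll -0.005 rows>= 1 [629.9, 236.7, 249.1, 167.7] q6~ 0.57
[0.02, 0.044, 0.805] roll -0.005 rows>= 4 [629.9, 236.7, 88.1, 167.7] q6~ 0.57
```

>>> {"api": "send_rows", "payload": {"plan": [{"translation":[0.02,0.044,0],"roll":-0.005,"fingers":1},{"translation":[0.02,0.044,0.25],"roll":-0.005,"fingers":1},{"translation":[0.02,0.044,0.45],"roll":-0.005,"fingers":1},{"translation":[0.02,0.044,0.6],"roll":-0.005,"fingers":1},{"translation":[0.02,0.044,0.6],"roll":-0.005,"fingers":1}]}}

```text
time: 2.75
tcp_pos: [626.7, 236.1, 126.3]
tool_rot: [-0.003, 0.106, 0.994, -0.001]
force: [-0.6, -0.3, 0.8]
width: 1.001
gripper_force: 0.0
```

>>> {"api": "send_rows", "payload": {"plan": [{"translation":[0,0,0.1],"roll":0,"fingers":1},{"translation":[0,0,0.205],"roll":0,"fingers":1},{"translation":[0,0,0.205],"roll":0,"fingers":1}]}}

```text
time: 3.05
tcp_pos: [629.1, 237.0, 88.7]
tool_rot: [-0.001, 0.106, 0.994, -0.0]
force: [-0.3, -0.3, -0.0]
width: 1.0
gripper_force: 0.0
```

>>> {"api": "send_rows", "payload": {"plan": [{"translation":[0,0,0],"roll":0,"fingers":-1},{"translation":[0,0,0],"roll":0,"fingers":-1},{"translation":[0,0,0],"roll":0,"fingers":-1},{"translation":[0,0,0],"roll":0,"fingers":-1}], "squeeze": 80}}

```text
time: 3.45
tcp_pos: [630.6, 236.4, 92.3]
tool_rot: [0.001, 0.106, 0.994, -0.001]
force: [-5.2, -7.8, 9.9]
width: 0.783
gripper_force: 87.7
```

>>> {"api": "send_rows", "payload": {"plan": [{"translation":[0,0,-0.1],"roll":0,"fingers":-1},{"translation":[0,0,-0.25],"roll":0,"fingers":-1},{"translation":[0,0,-0.45],"roll":0,"fingers":-1},{"translation":[0,0,-0.5],"roll":0,"fingers":-1},{"translation":[0,0,-0.5],"roll":0,"fingers":-1}]}}

```text
time: 3.95
tcp_pos: [631.6, 238.1, 192.2]
tool_rot: [0.003, 0.106, 0.994, 0.001]
force: [-0.3, 0.7, -3.6]
width: 0.775
gripper_force: 90.4
```

Run:
```python
from h import *
from pl import *
s=shot('side','s2.png');t=shot('top','t2.png');o=bot.observe();q=o['tool_rot'];p=[*o['tcp_pos'],2*np.degrees(np.arctan2(q[2],q[1]))];print(np.round(p,1),o['time'],o['force'],o['width'])
a=s['img'][140:340,80:300];b=t['img'][70:270,110:330]
cv2.imwrite('pics/v2.png',cv2.resize(np.hstack([a,b])[:,:,::-1],None,fx=1.8,fy=1.8,interpolation=3))
plan(p,[(530,120,192,179),(430,12,192,180)])
```

```text
[629.6 237.7 188.3 167.9] 4.05 [-0.16639347  0.1335418  -3.39038333] 0.7804010002481129
[0.363, -0.68, -0.018] roll -0.062 rows>= 4 [530.0, 120.0, 191.9, 179.0] q6~ 0.24
[0.491, -0.548, -0.0] roll -0.005 rows>= 3 [430.0, 12.0, 191.9, 179.9] q6~ 0.03
```

View pics/v2.png

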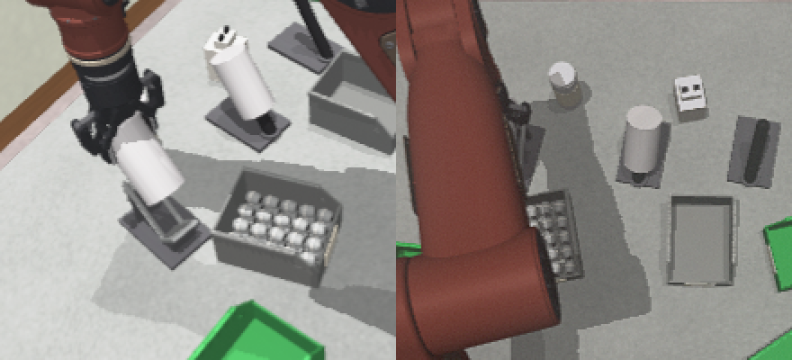

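Picture: the cup hangs in the gripper at about 45°, clear of the holder. The measured load of 3.4 N means the glands are still in it. Next I lay it flat on the open bench between the bins, so I can regrip near its bottom.

```bash
python3 -c "
from pl import *
plan([629.6,237.7,188.3,167.9],[(540,120,190,179),(455,12,180,180),(455,12,80,180)])"
```

```text
[0.315, -0.669, -0.008] roll -0.062 rows>= 3 [540.0, 120.1, 189.9, 179.1] q6~ 0.24
[0.416, -0.547, 0.05] roll -0.005 rows>= 3 [455.0, 12.1, 179.9, 180.0] q6~ 0.03
[-0.0, -0.0, 0.5] roll -0.0 rows>= 2 [455.0, 12.1, 79.9, 180.0] q6~ 0.03
```

>>> {"api": "send_rows", "payload": {"plan": [{"translation":[0.07,-0.15,0],"roll":-0.015,"fingers":-1},{"translation":[0.16,-0.33,0],"roll":-0.03,"fingers":-1},{"translation":[0.24,-0.5,0],"roll":-0.045,"fingers":-1},{"translation":[0.315,-0.669,-0.008],"roll":-0.062,"fingers":-1}]}}

```text
time: 4.45
tcp_pos: [537.7, 119.2, 188.4]
tool_rot: [-0.002, 0.007, 1.0, -0.0]
force: [-0.0, -0.3, -2.5]
width: 0.781
gripper_force: 90.9
```

>>> {"api": "send_rows", "payload": {"plan": [{"translation":[0.11,-0.15,0],"roll":-0.005,"fingers":-1},{"translation":[0.22,-0.29,0.03],"roll":-0.005,"fingers":-1},{"translation":[0.33,-0.43,0.05],"roll":-0.005,"fingers":-1},{"translation":[0.416,-0.547,0.05],"roll":-0.005,"fingers":-1},{"translation":[0.416,-0.547,0.05],"roll":-0.005,"fingers":-1}]}}

```text
time: 4.95
tcp_pos: [451.7, 10.5, 178.9]
tool_rot: [-0.002, 0.002, 1.0, -0.0]
force: [-0.5, 0.3, -3.2]
width: 0.779
gripper_force: 91.0
```

>>> {"api": "send_rows", "payload": {"plan": [{"translation":[0,0,0.12],"roll":0,"fingers":-1},{"translation":[0,0,0.3],"roll":0,"fingers":-1},{"translation":[0,0,0.45],"roll":0,"fingers":-1},{"translation":[0,0,0.5],"roll":0,"fingers":-1}], "squeeze": 50}}

```text
time: 5.35
tcp_pos: [452.6, 12.9, 77.2]
tool_rot: [-0.003, 0.0, 1.0, 0.0]
force: [-0.9, 0.2, -2.5]
width: 0.78
gripper_force: 91.0
```

>>> {"api": "send_rows", "payload": {"plan": [{"translation":[0,0,0.03],"roll":0,"fingers":-1},{"translation":[0,0,0.06],"roll":0,"fingers":-1},{"translation":[0,0,0.09],"roll":0,"fingers":-1},{"translation":[0,0,0.12],"roll":0,"fingers":-1}], "squeeze": 40}}

```text
time: 5.75
tcp_pos: [466.8, 12.4, 62.3]
tool_rot: [0.011, 0.0, 1.0, 0.001]
force: [20.0, 8.1, 45.6]
width: 0.781
gripper_force: 94.6
```

Run:
```python
from h import *
s=shot('side','s3.png');o=bot.observe();print(o['time'],o['tcp_pos'],o['tool_rot'],o['force'],o['wrist_torque'],o['width'],o['gripper_force'])
cv2.imwrite('pics/v3.png',cv2.resize(s['img'][140:320,150:370][:,:,::-1],None,fx=2.5,fy=2.5,interpolation=3))
```

```text
5.8 [467.20960957  12.46878665  61.98843807] [1.11585437e-02 4.46401498e-04 9.99937349e-01 7.65051180e-04] [14.4706713   7.72590142 36.2959598 ] [ 1.99375111 -2.22301345 -0.33827849] 0.7813304353050283 93.1989611685276
```

View pics/v3.png

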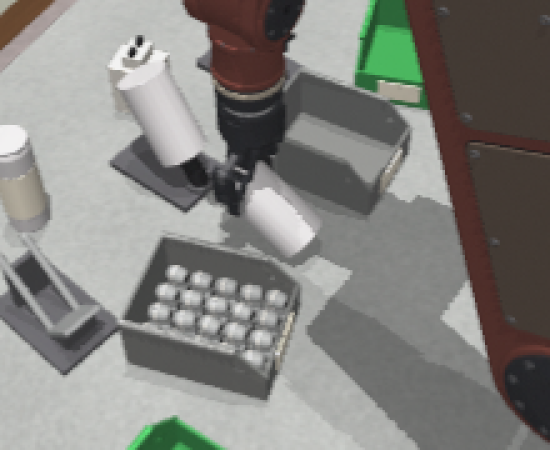

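The cup leans at about 50–55° with its bottom corner on the bench, and the grip is too stiff to let it turn. I'll relax the grip in small steps.

>>> {"api": "send_rows", "payload": {"plan": [{"translation":[0,0,0],"roll":0,"fingers":0.5},{"translation":[0,0,0],"roll":0,"fingers":0.5}], "squeeze": 20}}

```text
time: 6.0
tcp_pos: [466.5, 12.5, 62.5]
tool_rot: [0.011, 0.0, 1.0, 0.001]
force: [14.2, 7.3, 35.0]
width: 0.786
gripper_force: 93.2
```

>>> {"api": "send_rows", "payload": {"plan": [{"translation":[0,0,0],"roll":0,"fingers":0.56},{"translation":[0,0,0],"roll":0,"fingers":0.56}]}}

```text
time: 6.2
tcp_pos: [466.5, 12.5, 62.6]
tool_rot: [0.011, 0.0, 1.0, 0.001]
force: [14.3, 6.5, 33.4]
width: 0.781
gripper_force: 93.2
```

>>> {"api": "send_rows", "payload": {"plan": [{"translation":[0,0,0.02],"roll":0,"fingers":0.58},{"translation":[0,0,0.02],"roll":0,"fingers":0.58}]}}

```text
time: 6.4
tcp_pos: [469.0, 12.1, 59.1]
tool_rot: [0.013, 0.0, 1.0, 0.0]
force: [19.7, 5.4, 34.7]
width: 0.794
gripper_force: 58.3
```

>>> {"api": "send_rows", "payload": {"plan": [{"translation":[-0.03,0,0.02],"roll":0,"fingers":0.59},{"translation":[-0.05,0,0.05],"roll":0,"fingers":0.59},{"translation":[-0.07,0,0.08],"roll":0,"fingers":0.59}]}}

```text
time: 6.7
tcp_pos: [481.5, 11.8, 42.1]
tool_rot: [0.011, 0.0, 1.0, -0.0]
force: [14.1, 1.0, 16.7]
width: 0.798
gripper_force: 40.9
```

>>> {"api": "send_rows", "payload": {"plan": [{"translation":[-0.02,0,0.03],"roll":0,"fingers":0.59},{"translation":[-0.02,0,0.06],"roll":0,"fingers":0.59},{"translation":[-0.02,0,0.09],"roll":0,"fingers":0.59}]}}

```text
time: 7.0
tcp_pos: [479.1, 11.7, 21.2]
tool_rot: [0.005, 0.0, 1.0, -0.0]
force: [5.9, 0.5, 6.5]
width: 0.797
gripper_force: 38.2
```

>>> {"api": "send_rows", "payload": {"plan": [{"translation":[0,0,0.025],"roll":0,"fingers":0.59},{"translation":[0,0,0.03],"roll":0,"fingers":0.62},{"translation":[0,0,0.03],"roll":0,"fingers":0.66},{"translation":[0,0,0.03],"roll":0,"fingers":0.68}]}}

```text
time: 7.4
tcp_pos: [473.2, 12.3, 12.9]
tool_rot: [-0.0, 0.0, 1.0, -0.0]
force: [0.8, 0.1, 0.2]
width: 0.838
gripper_force: 0.1
```

Run:
```python
from h import *
s=shot('side','s4.png');w=shot('wrist','w4.png');o=bot.observe();print(o['time'],o['tcp_pos'],o['force'],o['width'],o['gripper_force'])
a=s['img'][160:300,190:350];b=w['img'][:,:]
cv2.imwrite('pics/v4.png',np.hstack([cv2.resize(a,(400,350),interpolation=3),cv2.resize(b,(400,300))[:, :][np.r_[0:300,[299]*50]]])[:,:,::-1])
for k,P in dict(bot=[384,12,34],mouth=[504,12,34],botlow=[384,12,0],bottop=[384,12,68]).items(): print(k,((proj(s,[P])[0]-[190,160])*2.5).round(),(proj(w,[P])[0]*400/512+[400,0]).round())
```

```text
7.5 [473.10857146  12.26303351  12.70947588] [-0.67529322  0.07311583  0.20427036] 0.8380427811139355 0.07348697530687787
bot [212. 185.] [599.  45.]
mouth [128. 150.] [600. 249.]
botlow [212. 201.] [599.  55.]
bottop [212. 167.] [598.  27.]
```

View pics/v4.png

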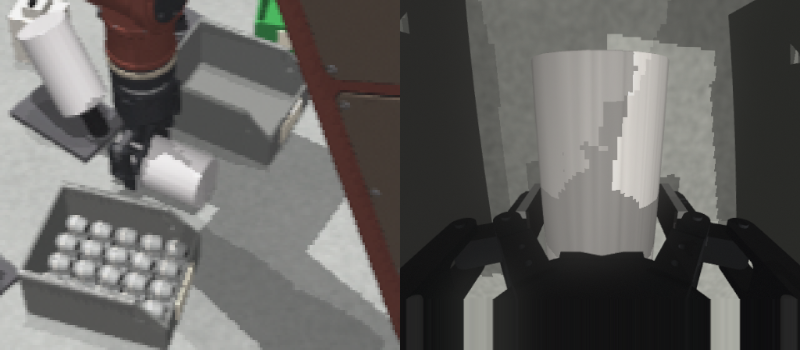

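The cup lies flat between the bins. In the wrist view its bottom edge is at row ~51 of the panel, which puts the bottom at about x = 397. I'll slide the loose fingers along it to 35 mm from the bottom and regrip lightly.

>>> {"api": "send_rows", "payload": {"plan": [{"translation":[0.07,0,0],"roll":0,"fingers":0.68},{"translation":[0.14,0,0],"roll":0,"fingers":0.68},{"translation":[0.21,0,0],"roll":0,"fingers":0.68},{"translation":[0.21,0,0],"roll":0,"fingers":0.68}]}}

```text
time: 7.9
tcp_pos: [429.0, 12.5, 12.4]
tool_rot: [-0.001, 0.001, 1.0, 0.0]
force: [0.3, 0.1, -0.7]
width: 0.841
gripper_force: 0.0
```

>>> {"api": "send_rows", "payload": {"plan": [{"translation":[0,0,0],"roll":0,"fingers":-1},{"translation":[0,0,0],"roll":0,"fingers":-1},{"translation":[0,0,0],"roll":0,"fingers":-1},{"translation":[0,0,0],"roll":0,"fingers":-1}], "squeeze": 30}}

```text
time: 8.3
tcp_pos: [430.2, 12.3, 12.7]
tool_rot: [-0.001, 0.001, 1.0, -0.0]
force: [-9.0, -1.0, 13.8]
width: 0.797
gripper_force: 30.3
```

Run:
```python
from h import *
s=np.load('pics/s4.npz');w=np.load('pics/w4.npz')
for x in(384,392,396,400,404): print(x,(proj(w,[[x,12,68]])[0]*400/512).round(1),((proj(s,[[x,12,34]])[0]-[190,160])*2.5).round(1))
w=shot('wrist','w5.png');o=bot.observe();print(o['tcp_pos'],o['tool_rot'],o['width'],o['gripper_force'],o['time'])
g=cv2.cvtColor(w['img'],cv2.COLOR_RGB2GRAY);col=g[:,256].astype(int);print(col[0:300:6].tolist(),g[:,240].astype(int)[0:300:6].tolist())
for s_ in(0,10,20,30,40,50):print(s_,(proj(w,[[o['tcp_pos'][0]-s_,12,68]])[0]).round(1))
```

```text
384 [197.7  27. ] [211.7 184.5]
392 [197.8  51.3] [206.  182.2]
396 [197.9  63.1] [203.1 181. ]
400 [197.9  74.6] [200.3 179.9]
404 [198.  86.] [197.4 178.7]
[430.16016294  12.31849433  12.69960614] [-1.37656776e-03  5.03455106e-04  9.99998924e-01 -6.26637282e-05] 0.8034384074187327 30.319805815815926 8.35
[129, 130, 132, 136, 126, 125, 128, 126, 128, 129, 129, 129, 131, 131, 131, 127, 129, 128, 131, 130, 128, 129, 128, 126, 130, 132, 134, 129, 105, 105, 108, 104, 106, 107, 107, 158, 157, 158, 158, 159, 159, 159, 159, 159, 159, 160, 159, 159, 159, 159] [126, 126, 130, 133, 133, 131, 126, 127, 131, 129, 129, 126, 125, 125, 126, 128, 130, 132, 130, 132, 129, 126, 131, 132, 130, 128, 129, 125, 110, 104, 104, 104, 106, 109, 109, 184, 155, 155, 155, 155, 156, 155, 155, 156, 156, 156, 156, 157, 156, 156]
0 [254.2 312.8]
10 [254.1 288.6]
20 [254.  262.7]
30 [253.8 235.1]
40 [253.7 205.8]
50 [253.5 174.5]
```

```bash
python3 -c "
from pl import *
plan([430.2,12.3,12.7,180],[(430,12,150,175),(440,-25,150,137),(450,-60,150,99),(460,-100,150,61),(474,-142,150,23),(474,-142,130,0)])"
```

```text
[0.001, -0.002, -0.687] roll 0.028 rows>= 3 [430.0, 11.9, 150.1, 175.0] q6~ 0.12
[-0.066, -0.179, 0.0] roll 0.211 rows>= 5 [440.0, -24.9, 150.1, 137.0] q6~ 0.69
[-0.156, -0.094, 0.0] roll 0.211 rows>= 5 [450.0, -60.0, 150.1, 99.0] q6~ 1.28
[-0.206, 0.018, 0.0] roll 0.211 rows>= 5 [460.0, -100.1, 150.1, 61.0] q6~ 1.86
[-0.149, 0.163, 0.0] roll 0.211 rows>= 5 [474.1, -141.9, 150.1, 23.0] q6~ 2.45
[-0.0, 0.0, 0.1] roll 0.128 rows>= 3 [474.1, -141.9, 130.1, 0.0] q6~ 2.85
```

>>> {"api": "send_rows", "payload": {"plan": [{"translation":[0,0,-0.1],"roll":0,"fingers":-1},{"translation":[0,0,-0.3],"roll":0,"fingers":-1},{"translation":[0,0,-0.5],"roll":0,"fingers":-1},{"translation":[0.001,-0.002,-0.687],"roll":0.028,"fingers":-1},{"translation":[0.001,-0.002,-0.687],"roll":0.028,"fingers":-1}]}}

```text
time: 8.85
tcp_pos: [434.8, 11.4, 154.2]
tool_rot: [0.004, 0.046, 0.999, -0.0]
force: [0.3, -0.2, -3.4]
width: 0.798
gripper_force: 36.3
```

Run:
```python
from h import *
s=shot('side','s6.png');o=bot.observe();print(o['time'],o['tcp_pos'],o['force'],o['width'],o['gripper_force'])
cv2.imwrite('pics/v6.png',cv2.resize(s['img'][110:310,150:370][:,:,::-1],None,fx=2.2,fy=2.2,interpolation=3))
```

```text
8.9 [433.51938286  11.62133634 151.90520929] [ 0.30211703 -0.76664516 -3.13152617] 0.7976516739283872 36.31578594446182
```

View pics/v6.png

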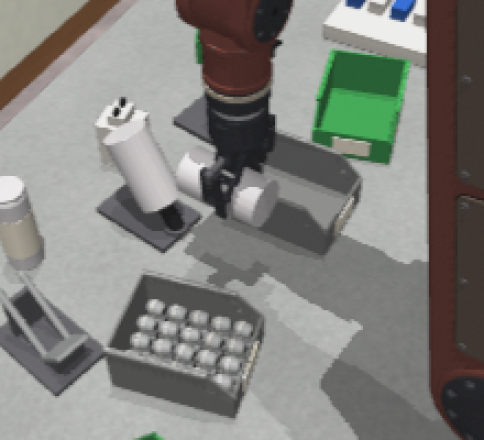

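Picture: the cup is held level at about (225,200), with its mouth away from the robot and the full load still in it. Next I turn it half round and carry it to the bin's back wall.

>>> {"api": "send_rows", "payload": {"plan": [{"translation":[-0.066,-0.179,0],"roll":0.04,"fingers":-1},{"translation":[-0.066,-0.179,0],"roll":0.08,"fingers":-1},{"translation":[-0.066,-0.179,0],"roll":0.12,"fingers":-1},{"translation":[-0.066,-0.179,0],"roll":0.165,"fingers":-1},{"translation":[-0.066,-0.179,0],"roll":0.211,"fingers":-1}]}}

```text
time: 9.4
tcp_pos: [440.4, -24.9, 148.3]
tool_rot: [-0.001, 0.369, 0.929, -0.0]
force: [0.6, 0.1, -3.4]
width: 0.797
gripper_force: 37.3
```

>>> {"api": "send_rows", "payload": {"plan": [{"translation":[-0.04,-0.02,0],"roll":0.045,"fingers":-1},{"translation":[-0.08,-0.04,0],"roll":0.09,"fingers":-1},{"translation":[-0.12,-0.07,0],"roll":0.135,"fingers":-1},{"translation":[-0.156,-0.094,0],"roll":0.18,"fingers":-1},{"translation":[-0.156,-0.094,0],"roll":0.211,"fingers":-1}]}}

```text
time: 9.9
tcp_pos: [450.8, -60.7, 148.3]
tool_rot: [-0.001, 0.652, 0.758, -0.001]
force: [1.2, -0.0, -2.9]
width: 0.799
gripper_force: 37.3
```

>>> {"api": "send_rows", "payload": {"plan": [{"translation":[-0.05,0,0],"roll":0.045,"fingers":-1},{"translation":[-0.1,0.01,0],"roll":0.09,"fingers":-1},{"translation":[-0.15,0.015,0],"roll":0.135,"fingers":-1},{"translation":[-0.206,0.018,0],"roll":0.18,"fingers":-1},{"translation":[-0.206,0.018,0],"roll":0.211,"fingers":-1}]}}

```text
time: 10.4
tcp_pos: [460.9, -101.0, 148.3]
tool_rot: [-0.001, 0.863, 0.505, -0.001]
force: [0.3, -0.5, -2.6]
width: 0.8
gripper_force: 37.3
```

>>> {"api": "send_rows", "payload": {"plan": [{"translation":[-0.04,0.04,0],"roll":0.045,"fingers":-1},{"translation":[-0.08,0.08,0],"roll":0.09,"fingers":-1},{"translation":[-0.12,0.12,0],"roll":0.135,"fingers":-1},{"translation":[-0.149,0.163,0],"roll":0.18,"fingers":-1},{"translation":[-0.149,0.163,0],"roll":0.211,"fingers":-1}]}}

```text
time: 10.9
tcp_pos: [475.1, -142.8, 148.1]
tool_rot: [-0.0, 0.98, 0.197, -0.001]
force: [0.3, -0.2, -1.6]
width: 0.796
gripper_force: 37.3
```

>>> {"api": "send_rows", "payload": {"plan": [{"translation":[0,0,0],"roll":0.04,"fingers":-1},{"translation":[0,0,0],"roll":0.085,"fingers":-1},{"translation":[0,0,0],"roll":0.128,"fingers":-1},{"translation":[0,0,0],"roll":0.128,"fingers":-1}]}}

```text
time: 11.3
tcp_pos: [474.4, -141.7, 148.3]
tool_rot: [-0.001, 1.0, -0.001, -0.001]
force: [0.2, -0.8, -3.6]
width: 0.799
gripper_force: 37.3
```

Run:
```python
from h import *
from pl import *
shot('top','t7.png')
F=[]
for i in range(4): bot.get_image('wrist'); F.append(bot.observe()['force'])
o=bot.observe();q=o['tool_rot'];p=[*o['tcp_pos'],2*np.degrees(np.arctan2(q[2],q[1]))];print(o['time'],np.round(p,1),np.mean(F,0),o['width'],o['gripper_force'],o['qpos'])
plan(p,[(474,-142,120,0)])
```

```text
11.55 [ 4.749e+02 -1.419e+02  1.495e+02  1.000e-01] [-0.30674966  0.19090885 -2.83881992] 0.7992390666440257 37.326955273747444 [-4.38021685e-01  3.00467452e-01 -3.68056072e-01  9.02945549e-01
  8.13301347e-06  2.70187763e+00]
[-0.004, 0.0, 0.147] roll 0.001 rows>= 1 [474.1, -141.9, 120.1, -0.1] q6~ 2.85
```

>>> {"api": "send_rows", "payload": {"plan": [{"translation":[0,0,0.1],"roll":0,"fingers":0.59},{"translation":[0,0,0.2],"roll":0,"fingers":0.6},{"translation":[0,0,0.23],"roll":0,"fingers":0.6},{"translation":[0,0,0.23],"roll":0,"fingers":0.6}]}}

```text
time: 11.95
tcp_pos: [474.4, -141.7, 103.3]
tool_rot: [-0.0, 1.0, -0.0, -0.001]
force: [-0.4, -0.7, -2.3]
width: 0.791
gripper_force: 37.3
```

>>> {"api": "send_rows", "payload": {"plan": [{"translation":[0,0,0],"roll":0,"fingers":0.61},{"translation":[0,0,0],"roll":0,"fingers":0.61}]}}

```text
time: 12.15
tcp_pos: [475.6, -142.3, 104.8]
tool_rot: [0.0, 1.0, -0.0, 0.001]
force: [0.0, -0.1, -3.5]
width: 0.805
gripper_force: 14.9
```

>>> {"api": "send_rows", "payload": {"plan": [{"translation":[0,0,0.025],"roll":0,"fingers":0.61},{"translation":[0,0,0.04],"roll":0,"fingers":0.61},{"translation":[0,0,0.055],"roll":0,"fingers":0.61}]}}

```text
time: 12.45
tcp_pos: [474.2, -142.0, 92.9]
tool_rot: [0.0, 1.0, -0.001, -0.001]
force: [-2.6, 0.9, 2.9]
width: 0.806
gripper_force: 15.1
```

>>> {"api": "send_rows", "payload": {"plan": [{"translation":[0,0,0.015],"roll":0,"fingers":0.61},{"translation":[0,0,0.03],"roll":0,"fingers":0.61},{"translation":[0,0,0.045],"roll":0,"fingers":0.61},{"translation":[0,0,0.045],"roll":0,"fingers":0.61}]}}

```text
time: 12.85
tcp_pos: [473.5, -141.8, 83.5]
tool_rot: [-0.0, 1.0, -0.001, -0.001]
force: [-7.0, -0.4, 4.3]
width: 0.803
gripper_force: 16.1
```

Run:
```python
from h import *
s=shot('side','s8.png');t=shot('top','t8.png');o=bot.observe();print(o['time'],o['tcp_pos'],o['force'],o['width'],o['gripper_force'])
# bright (cup) pixels near the tool in the side picture: lower rim of mouth etc
for n in('s4','s8'):
    pass
g=cv2.cvtColor(s['img'],cv2.COLOR_RGB2GRAY)
c=proj(s,[[474,-142,110],[474-85,-142,110],[474-60,-142,50],[513,-142,110]]).round(1);print(c.tolist())
x0,y0=240,160
sub=g[y0:y0+56:3,x0:x0+75:3]
print('\n'.join(''.join('#' if v>150 else '+' if v>120 else '.' if v>60 else ' ' for v in r) for r in g[y0:y0+60:2,x0:x0+80:1]))
```

```text
12.95 [ 473.57014743 -141.86854345   83.65847019] [-6.92377174 -0.22443391  3.56255907] 0.8070762529995953 16.07233637943864
[[271.6, 176.4], [295.2, 184.7], [287.6, 195.1], [261.1, 172.7]]
.............       .#+.                   +##########.  ..++++.                
..............                          .############+. ..+++++..               
...............        ....              +###########.. .+++++++.       ...     
................      ....            .+#############. ..+++++++.             ..
................   .......       ...   .############++..++++++++..       ..     
..................  ...   +##+.  .++++....+#########..............              
. ...............    .          .+##++++++......++##.........###..              
###.. ............        ..   .+######+++##+................+###+.             
######+.. .........       ..  +################+.............++###+             
###########.  .....          .+###################+..............++.            
#########++++......          .#######################++.............            
##########++++++...
[... 814 characters left out ...]
....................++++....................++..         
###########+.....................................................+#++....      .
+##########+....................................................++++.....      .
..##########..................................................+#++....++.       
+################+.............................................++....+++..      
#######################+.......................................+...++++++.      
##########################+.......................................+++++++..     
################################+................................++++++++..     
#####################################+..........................++++++++++.
```

>>> {"api": "send_rows", "payload": {"plan": [{"translation":[0,0,0.02],"roll":0,"fingers":0.61},{"translation":[-0.01,0,0.04],"roll":0,"fingers":0.61},{"translation":[-0.02,0,0.06],"roll":0,"fingers":0.61}]}}

```text
time: 13.25
tcp_pos: [469.5, -141.8, 71.6]
tool_rot: [-0.0, 1.0, -0.001, -0.001]
force: [-7.2, -0.1, 3.8]
width: 0.802
gripper_force: 18.0
```

>>> {"api": "send_rows", "payload": {"plan": [{"translation":[0,0,0],"roll":0,"fingers":0.57},{"translation":[-0.05,0,-0.1],"roll":0,"fingers":0.57},{"translation":[-0.1,0,-0.25],"roll":0,"fingers":0.57},{"translation":[-0.1,0,-0.25],"roll":0,"fingers":0.57}]}}

```text
time: 13.65
tcp_pos: [452.1, -142.8, 124.7]
tool_rot: [0.001, 1.0, -0.001, 0.002]
force: [0.8, -0.5, -0.5]
width: 0.795
gripper_force: 36.9
```

```bash
cat > chk.py <<'E'
from h import *
s=shot('side','chk.png');F=[]
for i in range(3): bot.get_image('wrist'); F.append(bot.observe()['force'])
o=bot.observe();print(o['time'],o['tcp_pos'].round(1),np.mean(F,0).round(2),o['width'],o['gripper_force'])
g=cv2.cvtColor(s['img'],cv2.COLOR_RGB2GRAY)
import sys
x0,y0,w,h=map(int,sys.argv[1:5])
print('\n'.join(''.join('#' if v>150 else '+' if v>120 else '.' if v>60 else ' ' for v in r) for r in g[y0:y0+h:2,x0:x0+w:1]))
E
python3 chk.py 245 150 75 76
python3 - <<'E'
from h import *
t=shot('top','t9.png')
def loc(f):
    d=np.load(f);g=cv2.cvtColor(d['img'],cv2.COLOR_RGB2GRAY);print(f);print(g[200:206,255:305:2].mean(0).round().astype(int).tolist());print(g[225:231,255:305:2].mean(0).round().astype(int).tolist())
loc('pics/t1.npz');loc('pics/t9.npz')
E
```

```text
13.85 [ 451.  -141.9  121.2] [-0.25 -0.05 -1.32] 0.7992577655107854 36.9090298935771
###.      .+############.                    +####++.............          
####.      .############.                   .#####+. ...++++++++.       ...
...++.      .##########+.                 +######+..  ..++++++++.        ..
......       .##########.....             .######+.  ..+++++++++..         
.......       .########+....            .########... .++++++++++..         
........       .###+......         .+.  .+#######.....+++++++++++.         
.........        ..  ....  .+#+.  .++++..#######+. ..++++++++++++.         
..........        .               .#++++++######....+++++++++++++..       .
...........                      .+###+++++#####. ..+++++++++++++..        
...........      ++.       ... .+########+++###++..+++++++++++++++.       .
.............    ...           +###############+............++++++.        
................  .           .+#################+......###........        
 ............. ......        ..+###################+....+#########+.       
#+.....................    
[... 1654 characters left out ...]
############################+....................+++++++++++++..  
##########################################+.............++++++++++++++++.  
##############################################+........+++++++++++++++++.  
pics/t1.npz
[154, 140, 138, 156, 99, 143, 139, 140, 140, 140, 139, 138, 139, 140, 140, 138, 139, 139, 136, 124, 82, 150, 133, 158, 157]
[153, 153, 144, 122, 127, 129, 128, 124, 142, 139, 143, 144, 143, 138, 133, 140, 130, 124, 123, 119, 120, 135, 156, 154, 155]
pics/t9.npz
[72, 71, 71, 71, 71, 70, 71, 71, 70, 70, 70, 71, 70, 68, 68, 68, 66, 63, 60, 55, 56, 93, 102, 107, 106]
[70, 70, 68, 69, 70, 70, 68, 69, 69, 67, 66, 67, 62, 58, 52, 61, 84, 88, 87, 82, 84, 99, 105, 124, 146]
```

Lifted clear, the measured load is 1.3 N, which is the empty cup's weight, so all six glands are out. I'll work out the cup's present tilt from its outline.

Run:
```python
from h import *
s=np.load('pics/chk.npz')
G=np.array([451,-142,142.])
for s0 in(39,45):
  for ph in(10,20,30,40,50):
    c,k=np.cos(np.radians(ph)),np.sin(np.radians(ph)); a=np.array([-c,0,-k]);n=np.array([-k,0,c])
    m=G+(120-s0)*a
    pts=[m+34*(np.cos(t)*n+np.sin(t)*np.array([0,1,0])) for t in np.linspace(0,6.28,60)]
    P=proj(s,pts);b=proj(s,[G-s0*a])[0]
    u=P.max(0);print(s0,ph,'rim right',u[0].round(1),'top',P.min(0)[1].round(1),'low',u[1].round(1),'at x',P[P[:,1].argmax(),0].round(1),'left',P.min(0)[0].round(1),'bottom c',b.round(1))
```

```text
39 10 rim right 305.6 top 172.8 low 192.2 at x 295.8 left 295.6 bottom c [267.3 166.1]
39 20 rim right 305.2 top 176.2 low 194.1 at x 293.5 left 293.5 bottom c [267.8 164.8]
39 30 rim right 304.4 top 179.2 low 195.6 at x 290.8 left 290.6 bottom c [268.6 163.6]
39 40 rim right 302.9 top 181.7 low 196.7 at x 288.1 left 287.2 bottom c [269.7 162.6]
39 50 rim right 300.8 top 183.4 low 197.3 at x 285.9 left 283.4 bottom c [271. 162.]
45 10 rim right 303.9 top 171.9 low 191.3 at x 294.1 left 293.9 bottom c [265.7 165.3]
45 20 rim right 303.6 top 175.2 low 193.1 at x 291.9 left 291.9 bottom c [266.2 163.7]
45 30 rim right 302.9 top 178.0 low 194.5 at x 289.4 left 289.1 bottom c [267.1 162.4]
45 40 rim right 301.6 top 180.4 low 195.4 at x 286.8 left 285.9 bottom c [268.4 161.3]
45 50 rim right 299.8 top 182.0 low 195.9 at x 284.8 left 282.4 bottom c [269.9 160.5]
```

Comparing outlines, the cup is at about 35° mouth-down, gripped about 42 mm from its bottom. I'll hook its lower lip over the free peg, swing it into line, and slide it down.

```bash
cat > peg.py <<'E'
from pl import *
tip=np.array([640.4,-255.3,153.]);e=np.array([.986,-.167,0]);z=np.array([0,0,1.])
d=np.array([.5,.866]);n=np.array([.866,-.5])
def lipoff(ph,s0,r=31):
    c,k=np.cos(np.radians(ph)),np.sin(np.radians(ph)); return (120-s0)*np.array([-c,-k])+r*np.array([k,-c])
def G(ph,t,gap,s0=42): return -t*d+(13+gap)*n-lipoff(ph,s0)
def tcp(g): return np.r_[tip+g[0]*e+(g[1]-21)*z,-9.6]
E
python3 - <<'E'
from peg import *
from plant import bot
o=bot.observe();q=o['tool_rot'];p=[*o['tcp_pos'],2*np.degrees(np.arctan2(q[2],q[1]))];print(np.round(p,1))
A=G(35,30,5);P0=A+42*d
print(A,P0)
W=[(500,-170,185,-5),(600,-220,225,-9.6),tcp(P0),tcp(A)]
for s_ in (0.25,.5,.75,1.): W.append(tcp(G(35+25*s_,30,-3*s_)))
plan(p,W)
E
```

```text
[ 4.508e+02 -1.418e+02  1.210e+02 -1.000e-01]
[46.70098993 35.15267541] [67.70098993 71.52467541]
[0.246, 0.141, -0.32] roll 0.027 rows>= 2 [500.0, -170.0, 185.0, -4.9] q6~ 2.9
[0.52, 0.206, -0.2] roll 0.026 rows>= 3 [600.1, -220.0, 225.0, -9.6] q6~ 2.96
[0.567, 0.141, 0.108] roll 0.0 rows>= 3 [707.2, -266.7, 203.4, -9.6] q6~ 2.95
[-0.105, -0.0, 0.181] roll 0.0 rows>= 1 [686.5, -263.2, 167.2, -9.6] q6~ 2.94
[-0.065, -0.0, -0.037] roll 0.0 rows>= 1 [673.6, -261.0, 174.6, -9.6] q6~ 2.94
[-0.045, -0.0, -0.02] roll 0.0 rows>= 1 [664.8, -259.5, 178.6, -9.6] q6~ 2.94
[-0.046, -0.0, -0.016] roll 0.0 rows>= 1 [655.7, -258.0, 181.8, -9.6] q6~ 2.93
[-0.049, -0.0, -0.011] roll 0.0 rows>= 1 [646.0, -256.3, 184.0, -9.6] q6~ 2.93
```

>>> {"api": "send_rows", "payload": {"plan": [{"translation":[0.05,0.03,-0.16],"roll":0.01,"fingers":-1},{"translation":[0.15,0.08,-0.32],"roll":0.027,"fingers":-1},{"translation":[0.246,0.141,-0.32],"roll":0.027,"fingers":-1}]}}

```text
time: 14.2
tcp_pos: [502.7, -171.2, 189.0]
tool_rot: [0.001, 0.999, -0.044, 0.002]
force: [0.1, -0.1, -1.7]
width: 0.8
gripper_force: 36.9
```

>>> {"api": "send_rows", "payload": {"plan": [{"translation":[0.13,0.05,-0.1],"roll":0.013,"fingers":-1},{"translation":[0.3,0.12,-0.2],"roll":0.026,"fingers":-1},{"translation":[0.46,0.18,-0.24],"roll":0.026,"fingers":-1},{"translation":[0.52,0.206,-0.24],"roll":0.026,"fingers":-1}]}}

```text
time: 14.6
tcp_pos: [603.0, -221.6, 233.5]
tool_rot: [0.0, 0.996, -0.084, 0.001]
force: [-1.0, 0.4, -1.8]
width: 0.8
gripper_force: 36.9
```

>>> {"api": "send_rows", "payload": {"plan": [{"translation":[0.15,0.04,0],"roll":0,"fingers":-1},{"translation":[0.33,0.08,0],"roll":0,"fingers":-1},{"translation":[0.5,0.12,0],"roll":0,"fingers":-1},{"translation":[0.567,0.141,0],"roll":0,"fingers":-1},{"translation":[0.567,0.141,0],"roll":0,"fingers":-1}]}}

```text
time: 15.1
tcp_pos: [708.3, -267.4, 230.4]
tool_rot: [-0.001, 0.996, -0.084, -0.001]
force: [-0.3, 0.2, -0.5]
width: 0.802
gripper_force: 36.9
```

Run:
```python
from h import *
from pl import *
s=shot('side','s10.png');t=shot('top','t10.png')
o=bot.observe();q=o['tool_rot'];p=[*o['tcp_pos'],2*np.degrees(np.arctan2(q[2],q[1]))];print(o['time'],np.round(p,1),q,o['force'],o['qpos'],o['gripper_force'])
a=s['img'][100:240,190:350];b=t['img'][120:260,220:380]
cv2.imwrite('pics/v10.png',cv2.resize(np.hstack([a,b])[:,:,::-1],None,fx=2.5,fy=2.5,interpolation=3))
G0=np.array([p[0],p[1],p[2]+21]);e=np.array([.986,-.167,0])
for ph in(25,35,45):
    c,k=np.cos(np.radians(ph)),np.sin(np.radians(ph));a_=-c*e+[0,0,-k];n_=-k*e+[0,0,c]
    m=G0+78*a_;print(ph,((proj(s,[m,m-34*n_,m+34*n_,G0-42*a_])-[190,100])*2.5).round().tolist())
print('tip',((proj(s,[[640.4,-255.3,153]])-[190,100])*2.5).round())
```

```text
15.2 [ 707.  -266.6  232.1   -9.6] [-4.62427067e-04  9.96497393e-01 -8.36152563e-02 -1.10492415e-03] [-0.24431096  0.23021077 -1.2568093 ] [-4.57288909e-01  7.94028326e-01  6.91983369e-01  1.47114632e+00
  5.45878781e-05  2.85172979e+00] 36.90357081592083
25 [[135.0, 43.0], [128.0, 58.0], [142.0, 27.0], [71.0, -16.0]]
35 [[131.0, 48.0], [121.0, 60.0], [141.0, 36.0], [73.0, -20.0]]
45 [[127.0, 52.0], [115.0, 60.0], [139.0, 44.0], [75.0, -22.0]]
tip [[135.  82.]]
```

View pics/v10.png

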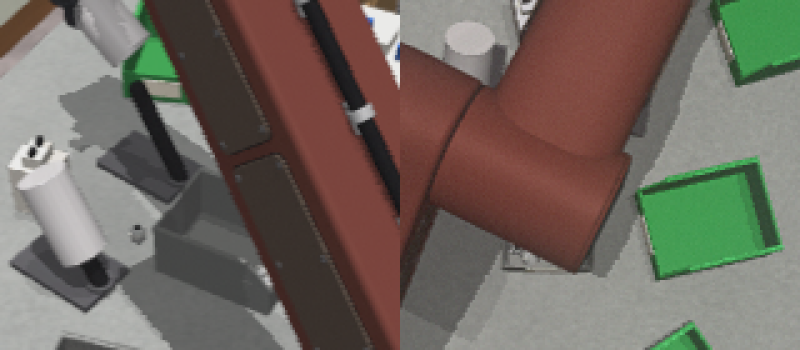

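The picture shows the empty cup above the peg tip. It also shows one gland on the bench at crop (138,233), side pixel (245,193), between the bin and the used stand. It has to go into the bin before I hang the cup, so I'll locate it and check for other strays.

Run:
```python
from h import *
s=np.load('pics/s10.npz');s1=np.load('pics/s1.npz')
u=lambda x,y:(190+x/2.5,100+y/2.5)
print(plane(s,[u(138,233),u(262,272)],10.5).round(1).tolist(), plane(s,[u(262,272)],30).round(1))
# new bright blobs on bench relative to first clear side picture
d=cv2.absdiff(cv2.cvtColor(s['img'],7),cv2.cvtColor(s1['img'],7))
print('patch'); g=cv2.cvtColor(s['img'],7); print(g[186:200,236:256])
print('bin corners side now (0-1 of known):',proj(s,[[507,-77,85],[507,-207,85],[337,-77,50],[507,-77,0],[337,-77,0]]).round(1).tolist())
# bin edges shift: compare patch of bin's back-left corner between s1 and s10 by template match
T=cv2.cvtColor(s1['img'],7)[180:225,250:285]
if True:
    R=cv2.matchTemplate(g[170:235,240:297],T,cv2.TM_CCOEFF_NORMED);print(R.max(),np.unravel_index(R.argmax(),R.shape),'expect (10,10)')
print('used cup z, bench pts', proj(s,[[553,-40,0],[540,-59,12]]).round(1).tolist())
```

```text
[[564.7, -117.4, 10.5], [380.3, -130.4, 10.5]] [[ 373.7 -114.2   30. ]]
patch
[[153 153 153 155 155 155 156 157 157 154 155 155 156 158 169 177 178 177
  148  92]
 [152 152 151 154 154 153 153 154 154 156 157 156 156 157 158 160 170 159
  112  72]
 [153 153 155 157 156 153 153 154 154 155 154 154 156 157 156 157 142 105
   73  64]
 [153 152 155 156 155 154 152 155 145 142 153 154 157 159 157 147 116  77
   66  63]
 [153 153 155 155 154 155 149 115  58  58 122 157 157 156 147 115  83  76
   65  63]
 [153 153 153 154 155 145 138 110  39  46 103 127 138 156 132  90  80  82
   81  79]
 [154 152 151 150 152 146 129 129 128 129 132 119 139 152 135  94  72  75
   80  81]
 [153 152 154 152 151 171 159 118 124 124 117 114 137 155 144 108  70  70
   71  73]
 [152 152 154 154 154 145 124 114 119 123 111 103 135 153 155 124  71  71
   71  70]
 [153 154 153 153 154 152 126  99 109 104  91  90 128 156 157 126  70  71
   71  70]
 [153 151 151 151 152 152 128  91  90  91  90 125 154 156 157 123  70  70
   71  70]
 [153 153 154 154 152 151 150 150 127  92 126 153 155 157 157 125  70  70
   70  71]
 [151 152 153 152 152 151 152 153 151 151 154 157 156 156 157 127  71  71
   70  70]
 [152 152 153 155 154 151 150 152 154 155 158 160 158 156 155 131  82  70
   71  69]]
bin corners side now (0-1 of known): [[253.4, 191.1], [271.6, 167.0], [300.7, 216.4], [254.2, 208.5], [299.9, 226.4]]
0.87007195 (np.int64(10), np.int64(11)) expect (10,10)
used cup z, bench pts [[237.0, 211.1], [242.9, 206.3]]
```

Run:
```python
from pl import *
ps=np.linspace(-9.6,347.7,10)[1:]
W=[(690,-240,275),(640,-190,285),(590,-120,285),(560,-50,285),(550,20,285),(550,90,285),(570,150,270),(600,210,240),(625.9,237.7,200)]
plan((707,-266.6,231.5,-9.6),[(*w,a) for w,a in zip(W,ps)])
```

```text
[-0.106, -0.117, -0.218] roll -0.221 rows>= 5 [690.0, -240.0, 275.1, 30.2] q6~ 2.28
[-0.09, -0.342, -0.049] roll -0.22 rows>= 5 [640.1, -189.9, 284.9, 69.8] q6~ 1.64
[0.242, -0.356, -0.0] roll -0.221 rows>= 5 [590.0, -119.9, 284.9, 109.6] q6~ 1.03
[0.379, -0.024, -0.0] roll -0.22 rows>= 5 [560.1, -50.1, 284.9, 149.2] q6~ 0.45
[0.223, 0.275, -0.0] roll -0.221 rows>= 5 [550.0, 20.0, 284.9, 188.9] q6~ -0.12
[-0.055, 0.346, -0.0] roll -0.22 rows>= 5 [550.1, 90.1, 284.9, 228.5] q6~ -0.68
[-0.29, 0.124, 0.075] roll -0.221 rows>= 5 [569.9, 150.0, 269.9, 268.3] q6~ -1.28
[-0.304, -0.142, 0.15] roll -0.22 rows>= 5 [600.1, 209.9, 239.9, 307.9] q6~ -1.9
[-0.03, -0.187, 0.2] roll -0.221 rows>= 5 [625.9, 237.6, 199.9, 347.7] q6~ -2.56
```

>>> {"api": "send_rows", "payload": {"plan": [{"translation":[-0.05,-0.02,-0.218],"roll":-0.044,"fingers":-1},{"translation":[-0.106,-0.117,-0.218],"roll":-0.09,"fingers":-1},{"translation":[-0.106,-0.117,-0.218],"roll":-0.135,"fingers":-1},{"translation":[-0.106,-0.117,-0.218],"roll":-0.18,"fingers":-1},{"translation":[-0.106,-0.117,-0.218],"roll":-0.221,"fingers":-1}]}}

```text
time: 15.7
tcp_pos: [689.4, -239.6, 278.1]
tool_rot: [-0.0, 0.965, 0.263, -0.0]
force: [0.2, -0.3, -0.7]
width: 0.799
gripper_force: 36.9
```

>>> {"api": "send_rows", "payload": {"plan": [{"translation":[-0.02,-0.07,-0.02],"roll":-0.044,"fingers":-1},{"translation":[-0.04,-0.14,-0.04],"roll":-0.09,"fingers":-1},{"translation":[-0.06,-0.21,-0.049],"roll":-0.135,"fingers":-1},{"translation":[-0.08,-0.28,-0.049],"roll":-0.18,"fingers":-1},{"translation":[-0.09,-0.342,-0.049],"roll":-0.22,"fingers":-1}]}}

```text
time: 16.2
tcp_pos: [638.8, -189.3, 287.9]
tool_rot: [0.0, 0.819, 0.574, 0.0]
force: [0.4, -0.2, -1.7]
width: 0.799
gripper_force: 36.9
```

>>> {"api": "send_rows", "payload": {"plan": [{"translation":[0.05,-0.07,0],"roll":-0.044,"fingers":-1},{"translation":[0.1,-0.14,0],"roll":-0.09,"fingers":-1},{"translation":[0.15,-0.21,0],"roll":-0.135,"fingers":-1},{"translation":[0.2,-0.29,0],"roll":-0.18,"fingers":-1},{"translation":[0.242,-0.356,0],"roll":-0.221,"fingers":-1}]}}

```text
time: 16.7
tcp_pos: [588.5, -118.9, 287.6]
tool_rot: [-0.0, 0.574, 0.819, 0.0]
force: [0.3, -0.4, -0.6]
width: 0.8
gripper_force: 36.9
```

>>> {"api": "send_rows", "payload": {"plan": [{"translation":[0.08,0,0],"roll":-0.044,"fingers":-1},{"translation":[0.15,0,0],"roll":-0.09,"fingers":-1},{"translation":[0.23,-0.01,0],"roll":-0.135,"fingers":-1},{"translation":[0.3,-0.02,0],"roll":-0.18,"fingers":-1},{"translation":[0.379,-0.024,0],"roll":-0.22,"fingers":-1}]}}

```text
time: 17.2
tcp_pos: [558.7, -49.6, 287.5]
tool_rot: [0.0, 0.263, 0.965, -0.0]
force: [0.8, -0.4, -0.3]
width: 0.798
gripper_force: 36.9
```

>>> {"api": "send_rows", "payload": {"plan": [{"translation":[0.045,0.055,0],"roll":-0.044,"fingers":-1},{"translation":[0.09,0.11,0],"roll":-0.09,"fingers":-1},{"translation":[0.135,0.165,0],"roll":-0.135,"fingers":-1},{"translation":[0.18,0.22,0],"roll":-0.18,"fingers":-1},{"translation":[0.223,0.275,0],"roll":-0.221,"fingers":-1}]}}

```text
time: 17.7
tcp_pos: [548.8, 20.5, 287.5]
tool_rot: [0.0, -0.081, 0.997, 0.0]
force: [-0.1, 0.1, -1.3]
width: 0.8
gripper_force: 36.9
```

>>> {"api": "send_rows", "payload": {"plan": [{"translation":[-0.01,0.07,0],"roll":-0.044,"fingers":-1},{"translation":[-0.02,0.14,0],"roll":-0.09,"fingers":-1},{"translation":[-0.03,0.21,0],"roll":-0.135,"fingers":-1},{"translation":[-0.04,0.28,0],"roll":-0.18,"fingers":-1},{"translation":[-0.055,0.346,0],"roll":-0.22,"fingers":-1}]}}

```text
time: 18.2
tcp_pos: [548.9, 90.4, 287.5]
tool_rot: [0.0, -0.414, 0.91, -0.0]
force: [0.1, 0.8, -2.4]
width: 0.8
gripper_force: 36.9
```

>>> {"api": "send_rows", "payload": {"plan": [{"translation":[-0.06,0.025,0.01],"roll":-0.044,"fingers":-1},{"translation":[-0.12,0.05,0.03],"roll":-0.09,"fingers":-1},{"translation":[-0.18,0.075,0.05],"roll":-0.135,"fingers":-1},{"translation":[-0.24,0.1,0.06],"roll":-0.18,"fingers":-1},{"translation":[-0.29,0.124,0.075],"roll":-0.221,"fingers":-1}]}}

```text
time: 18.7
tcp_pos: [569.1, 150.2, 272.4]
tool_rot: [0.0, -0.699, 0.715, -0.0]
force: [-0.5, -0.1, -1.7]
width: 0.8
gripper_force: 36.9
```

>>> {"api": "send_rows", "payload": {"plan": [{"translation":[-0.06,-0.03,0.03],"roll":-0.044,"fingers":-1},{"translation":[-0.12,-0.06,0.06],"roll":-0.09,"fingers":-1},{"translation":[-0.18,-0.09,0.09],"roll":-0.135,"fingers":-1},{"translation":[-0.24,-0.11,0.12],"roll":-0.18,"fingers":-1},{"translation":[-0.304,-0.142,0.15],"roll":-0.22,"fingers":-1}]}}

```text
time: 19.2
tcp_pos: [599.1, 209.9, 242.4]
tool_rot: [0.0, 0.9, -0.436, -0.0]
force: [-0.1, -0.5, -1.7]
width: 0.797
gripper_force: 36.9
```

>>> {"api": "send_rows", "payload": {"plan": [{"translation":[-0.01,-0.04,0.04],"roll":-0.044,"fingers":-1},{"translation":[-0.015,-0.08,0.08],"roll":-0.09,"fingers":-1},{"translation":[-0.02,-0.12,0.12],"roll":-0.135,"fingers":-1},{"translation":[-0.025,-0.15,0.16],"roll":-0.18,"fingers":-1},{"translation":[-0.03,-0.187,0.2],"roll":-0.221,"fingers":-1}]}}

```text
time: 19.7
tcp_pos: [625.1, 237.3, 202.3]
tool_rot: [0.0, 0.995, -0.104, -0.0]
force: [-0.0, -0.1, -0.6]
width: 0.797
gripper_force: 36.9
```

Run:
```python
from h import *
from pl import *
t=shot('top','t11.png');s=shot('side','s11.png')
o=bot.observe();q=o['tool_rot'];p=[*o['tcp_pos'],2*np.degrees(np.arctan2(q[2],q[1]))];print(o['time'],np.round(p,1),q.round(3),o['force'].round(2),o['qpos'].round(2),o['gripper_force'])
g=cv2.cvtColor(t['img'],7);
# stray gland in the top view
c=proj(t,[[565,-117,15]])[0];print('gland exp px',c);x,y=c.round().astype(int);print(g[y-7:y+8,x-8:x+9])
print('bin in top:',proj(t,[[507,-77,85],[507,-207,85],[337,-77,50],[337,-207,50]]).round(1).tolist())
print('\n'.join(''.join('#' if v>150 else '+' if v>120 else '.' if v>60 else ' ' for v in r) for r in g[172:234,255:305]))
plan(p,[(625.9,237.7,150,-12.3)])
```

```text
19.8 [624.9 237.4 201.4 -12.2] [ 0.     0.994 -0.106 -0.001] [-0.64 -0.37 -0.43] [ 0.25  0.59  0.23  1.22  0.   -2.68] 36.89854569733143
gland exp px [272.20091518 167.40303248]
[[153 150 149 150 152 152 152 154 150 150 154 155 157 156 157 156 153]
 [153 147 152 153 148 149 150 152 151 148 150 152 152 152 151 152 151]
 [151 150 151 154 151 150 153 153 150 148 151 154 152 156 151 153 156]
 [152 155 152 151 150 150 153 151 151 154 152 153 157 152 148 150 155]
 [150 146 150 150 152 150 151 154 152 151 151 152 151 152 151 151 155]
 [150 150 152 153 150 152 156 150 126 136 153 155 156 153 156 153 150]
 [152 153 152 151 151 143 116 132 110 130 145 151 151 152 155 151 145]
 [155 155 154 151 151 143 107  65  54  89 132 105 154 151 157 150 147]
 [154 151 150 151 152 148 113  83  61  83 117 111 157 153 156 153 155]
 [152 155 153 150 146 107 109 147 137 112 112 115 154 153 155 155 154]
 [152 154 153 153 149 134 137 106  96  93  92 123 153 153 154 154 153]
 [151 156 156 155 148 136 137 103  91 132 157 156 155 152 149 152 153]
 [150 151 152 157 156 161 157 140 145 155 156 156 152 151 148 146 151]
[... 2764 characters left out ...]
######
#+++++...++++.+###+..++++...#++.+++++++....+##+###
###+++...+++++#####+.+++++++...++++++++....+##+###
###+++...+++++.++##+.++++++++++++++++++...+#######
###+++..+++++++.+++++++++++++++++++++++...+#######
###+++.++++++++++++++++++++++++++++.++....+#######
###++..  .... .+#+#########+.++++.........+#######
###++++............+++++++++++++..........+#######
##############+++++++++++++++++++++++++###########
#+################################################
+#########################################+#####+#
##################################################
##################################################
[0.005, -0.002, 0.257] roll 0.001 rows>= 2 [625.9, 237.6, 150.0, -12.3] q6~ -2.56
```

Top view numbers: the bin hasn't moved, five glands lie at its front, and one stray stands upright behind it at pixel (272,168). I'll park the cup mouth-down in the empty slanted holder, then fetch the stray.

>>> {"api": "send_rows", "payload": {"plan": [{"translation":[0.005,-0.002,0.15],"roll":0.001,"fingers":-1},{"translation":[0.005,-0.002,0.3],"roll":0.001,"fingers":-1},{"translation":[0.005,-0.002,0.45],"roll":0.001,"fingers":0.61},{"translation":[0.005,-0.002,0.53],"roll":0.001,"fingers":0.61},{"translation":[0.005,-0.002,0.53],"roll":0.001,"fingers":0.61}]}}

```text
time: 20.3
tcp_pos: [624.8, 236.7, 94.4]
tool_rot: [0.001, 0.994, -0.11, -0.002]
force: [-0.1, 0.7, -0.6]
width: 0.798
gripper_force: 36.9
```

>>> {"api": "send_rows", "payload": {"plan": [{"translation":[0,0,0.02],"roll":0,"fingers":0.61},{"translation":[0,0,0.04],"roll":0,"fingers":0.61}]}}

```text
time: 20.5
tcp_pos: [628.1, 237.7, 89.9]
tool_rot: [-0.0, 0.994, -0.109, 0.001]
force: [0.3, 0.9, -1.0]
width: 0.806
gripper_force: 18.2
```

>>> {"api": "send_rows", "payload": {"plan": [{"translation":[0,0,0.025],"roll":0,"fingers":0.61},{"translation":[0,0,0.05],"roll":0,"fingers":0.61},{"translation":[0,0,0.05],"roll":0,"fingers":0.61}]}}

```text
time: 20.8
tcp_pos: [626.4, 237.1, 79.8]
tool_rot: [0.0, 0.994, -0.109, -0.0]
force: [-8.2, -4.4, 12.6]
width: 0.805
gripper_force: 19.5
```

>>> {"api": "send_rows", "payload": {"plan": [{"translation":[0,0,0],"roll":0,"fingers":0.64},{"translation":[0,0,0],"roll":0,"fingers":0.7},{"translation":[0,0,0],"roll":0,"fingers":0.85},{"translation":[0,0,0],"roll":0,"fingers":1},{"translation":[0,0,0],"roll":0,"fingers":1}]}}

```text
time: 21.3
tcp_pos: [627.8, 237.6, 78.8]
tool_rot: [-0.0, 0.994, -0.109, 0.001]
force: [0.5, -1.1, 5.5]
width: 0.993
gripper_force: 0.0
```

>>> {"api": "send_rows", "payload": {"plan": [{"translation":[0,0,-0.05],"roll":0,"fingers":1},{"translation":[0,0,-0.3],"roll":0,"fingers":1},{"translation":[0,0,-0.55],"roll":0,"fingers":1},{"translation":[0,0,-0.8],"roll":0,"fingers":1}]}}

```text
time: 21.7
tcp_pos: [626.8, 237.5, 240.5]
tool_rot: [-0.0, 0.994, -0.109, -0.0]
force: [1.1, -0.5, 0.9]
width: 0.999
gripper_force: 0.0
```

Run:
```python
from h import *
from pl import *
w=shot('wrist','w12.png');s=shot('side','s12.png')
o=bot.observe();q=o['tool_rot'];p=[*o['tcp_pos'],2*np.degrees(np.arctan2(q[2],q[1]))];print(o['time'],np.round(p,1),o['force'].round(2))
g=cv2.cvtColor(s['img'],7)
print('\n'.join(''.join('#' if v>150 else '+' if v>120 else '.' if v>60 else ' ' for v in r) for r in g[215:290:2,140:205]))
c=np.array([608,240,0.]);e=np.array([.977,-.213,0]);f=np.array([.213,.977,0]);z=np.array([0,0,1.])
B=c+40*e+130*z+1.5*f;M=c-45*e+45*z+1.5*f
print('side exp bottom/mouth c',proj(s,[B,M]).round(1).tolist(),'wrist',proj(w,[B,M,B+34*f,B-34*f]).round(1).tolist())
g=cv2.cvtColor(w['img'],7);print('\n'.join(''.join('#' if v>150 else '+' if v>120 else '.' if v>60 else ' ' for v in r) for r in g[60:300:6,150:370:3]))
t=np.load('pics/t11.npz');s=np.load('pics/s10.npz');print('gland',meet(t,(272.1,168.0),s,(244.6,190.6)),plane(t,[(272.1,167.9)],24))
```

```text
21.8 [630.4 238.5 246.7 -12.5] [ 0.72  0.3  -0.06]
#####################+++++++#####################################
#####################++++++++####################################
######################++++++++###################################
#######################+++++.+++++++++###########################
#######################+++++..+++++++++++++++++##################
########################++++..++++++++++++++++++++++++++#########
###############+######+#++++..++++++++++++++++++++++++++++++++###
###############++++###+#++++.++++++++++++++++++++++++++++++++++++
###################++#+++++++++++++++++++++++++++++++++++++++++++
#############################++++++++++++++++++++++++++++++++++++
###############################++++++++++++++++++++++++++++++++++
##########+######################++++++++++++++++++++++++++++++++
##################################+++++++++++++++++++++++++++++++
######++###########################++++++++++++++++++++++++++++++
#######++############################++++++++++++++++++++++++++++
#######################################++++++++++++++++++++
[... 4024 characters left out ...]
#+..... .                         ...
.       +++++++++++++++++++++++++++++++....                   ...       ..
        +++++++++++++++++++++++++++++++..               ..+++...          
        .###+++++++++++++++++++++++++#++.          ..+++....   .          
        ######++++++++++++++++++++++++++      .+++...++...+..##..         
       .####+#++++++++++++++++++++#++++. .+....++  ....+++...+##.         
      .###+###++++++++++++++++++++++++++.+    ..+#+...+##++...   .        
     .##########++++++++++++++++++++++++++.    .###+....++  ...+##+       
gland (array([ 562.57931291, -115.51022915,   25.40123676]), np.float64(4.713851249444817)) [[ 561.00820694 -116.34334618   24.        ]]
```

The wrist view shows the parked cup's bottom disc spanning about 225–297 near row 169, against a predicted 220–297, so it is seated in the holder. The stray gland stands at about (561.5, −116).

Run:
```python
from pl import *
from plant import bot
o=bot.observe();p=[629.0,238,247,-12.4]
plan(p,[(600,100,235,-40),(575,-40,230,-70),(561.5,-116,150,-90),(561.5,-116,45,-90),(561.5,-116,6,-90)])
print(o['tcp_pos'])
```

```text
[0.007, 0.705, 0.06] roll 0.153 rows>= 4 [600.1, 100.0, 235.0, -39.9] q6~ -2.28
[0.353, 0.617, 0.025] roll 0.167 rows>= 4 [575.0, -39.9, 230.0, -70.0] q6~ -1.99
[0.334, 0.193, 0.4] roll 0.111 rows>= 3 [561.6, -115.9, 150.0, -90.0] q6~ -1.77
[0.0, 0.0, 0.525] roll 0.0 rows>= 3 [561.6, -115.9, 45.0, -90.0] q6~ -1.77
[0.0, 0.0, 0.195] roll 0.0 rows>= 1 [561.6, -115.9, 6.0, -90.0] q6~ -1.77
[630.38816249 238.47221198 246.74281169]
```

>>> {"api": "send_rows", "payload": {"plan": [{"translation":[0.007,0.15,0.02],"roll":0.03,"fingers":0.1},{"translation":[0.007,0.37,0.04],"roll":0.075,"fingers":0.1},{"translation":[0.007,0.6,0.06],"roll":0.12,"fingers":0.1},{"translation":[0.007,0.705,0.06],"roll":0.153,"fingers":0.1}]}}

```text
time: 22.2
tcp_pos: [597.0, 96.6, 226.2]
tool_rot: [0.001, 0.938, -0.346, -0.0]
force: [0.7, 0.3, -0.7]
width: 0.546
gripper_force: 0.0
```

>>> {"api": "send_rows", "payload": {"plan": [{"translation":[0.1,0.18,0],"roll":0.04,"fingers":0.1},{"translation":[0.21,0.38,0.02],"roll":0.085,"fingers":0.1},{"translation":[0.31,0.55,0.025],"roll":0.13,"fingers":0.1},{"translation":[0.353,0.617,0.025],"roll":0.167,"fingers":0.1}]}}

```text
time: 22.6
tcp_pos: [572.1, -43.4, 221.6]
tool_rot: [0.0, 0.816, -0.577, 0.0]
force: [0.3, 0.3, 0.4]
width: 0.55
gripper_force: 0.0
```

>>> {"api": "send_rows", "payload": {"plan": [{"translation":[0.15,0.08,0.1],"roll":0.04,"fingers":0.1},{"translation":[0.3,0.17,0.22],"roll":0.08,"fingers":0.1},{"translation":[0.334,0.193,0.4],"roll":0.111,"fingers":0.1},{"translation":[0.334,0.193,0.4],"roll":0.111,"fingers":0.1}]}}

```text
time: 23.0
tcp_pos: [556.3, -116.7, 137.8]
tool_rot: [-0.002, -0.705, 0.709, 0.003]
force: [-1.0, 0.3, 0.5]
width: 0.552
gripper_force: 0.0
```

Run:
```python
from h import *
from pl import *
w=shot('wrist','w13.png')
o=bot.observe();q=o['tool_rot'];p=[*o['tcp_pos'],2*np.degrees(np.arctan2(q[2],q[1]))];print(o['time'],np.round(p,1),o['width'])
c=proj(w,[[561.5,-116,24]])[0];print('exp top of gland',c,proj(w,[[571.5,-116,24],[561.5,-106,24]]))
g=cv2.cvtColor(w['img'],7);x,y=c.round().astype(int)
print('\n'.join(''.join('#' if v>150 else '+' if v>120 else '.' if v>60 else ' ' for v in r) for r in g[y-50:y+50:3,x-60:x+60:2]), x,y)
```

```text
23.05 [ 557.8 -116.2  140.2  270. ] 0.5479006693681356
exp top of gland [252.07764334 190.13595551] [[241.18793281 190.20110478]
 [252.18568481 200.53802426]]
+++++++#++++++++++++++++++++++++#++++++++++++++++++++##.....
++++++++++++++++++++#++++++++++++++++++++++++++++++##++.....
+++++++++++++++#+++++++++++++++++++++++++++++++++++++++.....
+++++++++++++++++++++++++++###+++++++++++++++++++++++#+.....
+++++++++++++++++++++++++++++++++++++++++++++++++++++++.....
+++++++++++++++#+++++++++++++++++++++++++++++++++++++++.....
++++++++++#++++++++++#++++++++++++++++++#++++++++++++++.....
++++++++++#++++++++++++++++++++++++++++++++++++++++++++.....
+++++++++++##++++++++++++++++++++++++++++++++++++++++++.....
++#++++++++++++++++#+++#+++++++++++++++++++++++++++++++.....
++#+##++++##++++++++++++++++#+++++++++++++++++++++#++++.....
#######++++++++++++++++++++++++++++++++++++++##++++++++.....
########++#++++++++++++++++.++..+++++++++++####+++++++......
###########++++++++++++++#......++++#+++++++##++++++++......
#############++++++++++++.+++++...######++++++++++++++......
########################.+
[... 440 characters left out ...]
###########++++......
##################################################+++.......
##################################################+++.......
####################################################+.......
####################################################+.......
#####################################################+......
######################################################......
.+++++################################################+.....
...........+#++++######################################.....
.........  ...........+++++++###########################  ..
........   .....................++#####################.   .
.......    ...+++++....................+###############.   . 252 190
```

>>> {"api": "send_rows", "payload": {"plan": [{"translation":[0,-0.025,0.15],"roll":0,"fingers":0.1},{"translation":[0,-0.025,0.35],"roll":0,"fingers":0.1},{"translation":[0,-0.025,0.48],"roll":0,"fingers":0.1},{"translation":[0,-0.025,0.48],"roll":0,"fingers":0.1},{"translation":[0,-0.025,0.48],"roll":0,"fingers":0.1}]}}

```text
time: 23.55
tcp_pos: [565.6, -115.9, 47.2]
tool_rot: [-0.0, 0.708, -0.707, 0.001]
force: [0.2, -0.6, 0.1]
width: 0.55
gripper_force: 0.0
```

Run:
```python
from h import *
from pl import *
w=shot('wrist','w14.png')
o=bot.observe();q=o['tool_rot'];p=[*o['tcp_pos'],2*np.degrees(np.arctan2(q[2],q[1]))];print(o['time'],np.round(p,1),o['width'])
for P in([561.5,-116,24],[563.5,-117.5,24]): print(proj(w,[P])[0])
c=proj(w,[[563.5,-117.5,24]])[0]
g=cv2.cvtColor(w['img'],7);x,y=c.round().astype(int)
print('\n'.join(''.join('#' if v>150 else '+' if v>120 else '.' if v>60 else ' ' for v in r) for r in g[y-60:y+60:4,x-90:x+90:3]), x,y)
plan(p,[(563.5,-117.5,6,-90)])
```

```text
23.6 [ 566.2 -116.2   47.7  -89.9] 0.5560998169256844
[265.56382074 227.41328558]
[262.32437311 225.13184763]
#+#+++++++########++###++#######+######################+....
####++++#####+++##++##+++++####+#######################.....
######++######+#######+++++#####+###+##################.....
####+##++++###++##+++#####+#######+++++################.....
#######+++#######++++#############++##+#############++#.....
##+##++########+###++++###++##++++++######++#####+##+##.....
######++#######+######+##++###++####+####++++##########.....
##########+####++########+++######+#################+++.....
########+++########+++###++###++##+######++#########+++.....
########+++###+######+###++#++++++#####+++############......
########++####++++##+++++++..++...++++#+##############......
#++###++#####++++++######+.+.....#.++++++++#####+#####......
#+#######+####+#+++#++++++........+++++++++++###+++##+......
###############++++++++++...+++++..++++++++++++++++##+......
##########++#++++++++++++..+.   .+.+++++++++++++++++++......
#############++++++++++++.+..    +.###++++++++++++++++......
##############
[... 225 characters left out ...]
....
####.......   ##############################   ....    .....
###........   +#############################    ....   .....
##........    .############################+    .....   ....
#+.  ....     .############################+     ....    ...
#   .....     .############################+      ....    ..
     .##.     +#############################      ##.       
      .#.     ##############################      #.        
..            ##############################                
             .+.+++#########################+               
             ...........+++++################                262 225
[0.006, 0.013, 0.209] roll 0.0 rows>= 1 [563.6, -117.4, 5.9, -89.9] q6~ -1.78
```

>>> {"api": "send_rows", "payload": {"plan": [{"translation":[0.006,0.01,0.1],"roll":0,"fingers":0.1},{"translation":[0.006,0.01,0.205],"roll":0,"fingers":0.1},{"translation":[0.006,0.01,0.205],"roll":0,"fingers":0.1}]}}

```text
time: 23.9
tcp_pos: [566.6, -118.3, 6.5]
tool_rot: [-0.002, 0.707, -0.707, 0.003]
force: [3.1, 0.9, -0.7]
width: 0.548
gripper_force: 0.0
```

>>> {"api": "send_rows", "payload": {"plan": [{"translation":[0,0,0],"roll":0,"fingers":-1},{"translation":[0,0,0],"roll":0,"fingers":-1},{"translation":[0,0,0],"roll":0,"fingers":-1},{"translation":[0,0,0],"roll":0,"fingers":-1},{"translation":[0,0,0],"roll":0,"fingers":-1}], "squeeze": 30}}

```text
time: 24.4
tcp_pos: [563.6, -117.8, 6.2]
tool_rot: [0.001, -0.707, 0.707, -0.001]
force: [0.6, 1.2, 7.9]
width: 0.227
gripper_force: 29.0
```

>>> {"api": "send_rows", "payload": {"plan": [{"translation":[0,0,-0.2],"roll":0,"fingers":-1},{"translation":[0,0,-0.45],"roll":0,"fingers":-1},{"translation":[0,0,-0.62],"roll":0,"fingers":-1},{"translation":[0.03,0.15,-0.62],"roll":0,"fingers":-1}]}}

```text
time: 24.8
tcp_pos: [538.2, -124.9, 134.5]
tool_rot: [-0.003, 0.707, -0.707, 0.006]
force: [0.9, -1.4, -0.8]
width: 0.224
gripper_force: 29.8
```

>>> {"api": "send_rows", "payload": {"plan": [{"translation":[0.04,0.2,0],"roll":0,"fingers":-1},{"translation":[0.09,0.42,0],"roll":0,"fingers":-1},{"translation":[0.09,0.49,0.15],"roll":0,"fingers":-1},{"translation":[0.09,0.49,0.35],"roll":0,"fingers":-1},{"translation":[0.09,0.49,0.42],"roll":0,"fingers":-1}]}}

```text
time: 25.3
tcp_pos: [432.6, -140.9, 42.9]
tool_rot: [-0.0, -0.707, 0.708, 0.001]
force: [0.4, 0.2, -0.8]
width: 0.229
gripper_force: 29.8
```

>>> {"api": "send_rows", "payload": {"plan": [{"translation":[0,0,0],"roll":0,"fingers":-0.2},{"translation":[0,0,0],"roll":0,"fingers":0.1},{"translation":[0,0,0],"roll":0,"fingers":0.1}]}}

```text
time: 25.6
tcp_pos: [435.5, -141.9, 45.7]
tool_rot: [0.0, -0.707, 0.707, -0.001]
force: [-0.4, 0.3, 0.0]
width: 0.549
gripper_force: 0.0
```

>>> {"api": "send_rows", "payload": {"plan": [{"translation":[0,0,-0.15],"roll":0,"fingers":0.1},{"translation":[0,0,-0.4],"roll":0,"fingers":0.1},{"translation":[0,0,-0.65],"roll":0,"fingers":0.1},{"translation":[0,0,-0.9],"roll":0,"fingers":0.1},{"translation":[0,0,-0.9],"roll":0,"fingers":0.1}]}}

```text
time: 26.1
tcp_pos: [437.8, -143.0, 231.7]
tool_rot: [0.002, -0.707, 0.707, -0.006]
force: [0.2, -0.5, -0.9]
width: 0.552
gripper_force: 0.0
```

Run:
```python
from h import *
from pl import *
w=shot('wrist','w15.png')
o=bot.observe();q=o['tool_rot'];p=[*o['tcp_pos'],2*np.degrees(np.arctan2(q[2],q[1]))];print(o['time'],np.round(p,1),o['width'],o['force'].round(1))
print('bin corners',proj(w,[[507,-77,85],[507,-207,85],[337,-77,50],[337,-207,50]]).round(0).tolist())
g=cv2.cvtColor(w['img'],7);print('\n'.join(''.join('#' if v>150 else '+' if v>120 else '.' if v>60 else ' ' for v in r) for r in g[40:330:6,120:460:4]))
plan(p,[(480,-20,225,-125),(560,120,225,-160),(628,238,225,-192.3)])
```

```text
26.15 [ 436.7 -142.4  228.7  270. ] 0.5467358168888466 [ 0.1 -0.1  0.3]
bin corners [[197.0, 241.0], [189.0, 118.0], [343.0, 229.0], [352.0, 118.0]]
#############################++##################+.##.....#################........  
.....+############++++++######++###########+.###++++########################........ 
.+....+++++..####++++++++++###+.#####+.###+++++##############################....... 
.....+.+++++..####++++++++++++#........+++####################################.......
.........+...####++++++++++++++...+###########################################+......
  ...........###++++++++++++++++.++############################################......
        ..+..###+++++++++++++++++++++###########################################.....
           ..##+++++++++++++++++++++++++########################################+....
            ..++++++++++++++++++++++++++++#######################################+...
.          ..+++++++++++++++++++++++++++++++++++##################################...
..............++++++++++++++++++++++++++++++++++++++###############################..
.....
[... 2803 characters left out ...]
                        .....
                     .##########################.                                 ...
                     ############################                                   .
                     #################++++++++++#                                    
                      .......+++++++++++...                             ..           
        ++                                                  #.           ..          
[-0.612, -0.216, 0.018] roll 0.194 rows>= 5 [479.9, -20.1, 225.1, 235.0] q6~ -1.0
[-0.803, 0.073, 0.0] roll 0.195 rows>= 5 [560.0, 119.9, 225.1, 199.9] q6~ -0.14
[-0.521, 0.439, 0.0] roll 0.179 rows>= 4 [628.0, 238.0, 225.1, 167.7] q6~ 0.58
```

The gland is released in the bin. Back to the holder to regrip the cup 25 mm from its bottom.

>>> {"api": "send_rows", "payload": {"plan": [{"translation":[-0.12,-0.04,0],"roll":0.04,"fingers":1},{"translation":[-0.3,-0.1,0.018],"roll":0.08,"fingers":1},{"translation":[-0.5,-0.18,0.018],"roll":0.12,"fingers":1},{"translation":[-0.612,-0.216,0.018],"roll":0.16,"fingers":1},{"translation":[-0.612,-0.216,0.018],"roll":0.194,"fingers":1}]}}

```text
time: 26.65
tcp_pos: [477.9, -16.3, 220.4]
tool_rot: [0.0, -0.461, 0.887, 0.0]
force: [-0.7, -1.3, -1.0]
width: 0.999
gripper_force: 0.0
```

>>> {"api": "send_rows", "payload": {"plan": [{"translation":[-0.16,0.01,0],"roll":0.04,"fingers":1},{"translation":[-0.36,0.03,0],"roll":0.08,"fingers":1},{"translation":[-0.56,0.05,0],"roll":0.12,"fingers":1},{"translation":[-0.74,0.07,0],"roll":0.16,"fingers":1},{"translation":[-0.803,0.073,0],"roll":0.195,"fingers":1}]}}

```text
time: 27.15
tcp_pos: [558.4, 123.8, 220.1]
tool_rot: [-0.0, -0.172, 0.985, 0.0]
force: [-1.2, -1.5, -0.4]
width: 0.997
gripper_force: 0.0
```

>>> {"api": "send_rows", "payload": {"plan": [{"translation":[-0.13,0.11,0],"roll":0.04,"fingers":1},{"translation":[-0.28,0.24,0],"roll":0.085,"fingers":1},{"translation":[-0.43,0.36,0],"roll":0.13,"fingers":1},{"translation":[-0.521,0.439,0],"roll":0.179,"fingers":1},{"translation":[-0.521,0.439,0],"roll":0.179,"fingers":1}]}}

```text
time: 27.65
tcp_pos: [626.2, 241.6, 219.4]
tool_rot: [-0.0, 0.108, 0.994, 0.0]
force: [0.1, -0.8, -0.3]
width: 0.997
gripper_force: 0.0
```

Run:
```python
from h import *
from pl import *
w=shot('wrist','w16.png');t=shot('top','t16.png')
o=bot.observe();q=o['tool_rot'];p=[*o['tcp_pos'],2*np.degrees(np.arctan2(q[2],q[1]))];print(o['time'],np.round(p,1),o['width'])
c=np.array([608,240,0.]);e=np.array([.977,-.213,0]);f=np.array([.213,.977,0]);z=np.array([0,0,1.])
B=c+40*e+130*z;M=c-45*e+45*z
print('wrist exp B,M,B+-34f,upper rim',proj(w,[B,M,B+34*f,B-34*f,B+24*(z-e),B-24*(z-e)]).round(1).tolist())
g=cv2.cvtColor(w['img'],7);print('\n'.join(''.join('#' if v>165 else '+' if v>140 else '.' if v>60 else ' ' for v in r) for r in g[80:240:5,190:330:2]))
plan(p,[(629.8,235.3,91,167.7)])
g=cv2.cvtColor(t['img'],7)
print('\n'.join(''.join('#' if v>150 else '+' if v>120 else '.' if v>60 else ' ' for v in r) for r in g[190:230,260:300]))
```

```text
27.75 [625.2 239.  219.9 167.9] 0.9986349665307979
wrist exp B,M,B+-34f,upper rim [[250.4, 222.7], [251.8, 118.7], [290.0, 222.6], [210.9, 222.7], [249.3, 204.8], [251.3, 236.8]]
         .......++++++++++++++++++++++.................+..............
    .......+++++++++++++++++++++++++++++....++++......................
.....+++++++++++++++++++++++++++++++++++...++..+......................
+++++++++++++++++++++++++++++++++++++++++++++......+...+..............
++++++++++++++.............+##########................................
++++++++++++++........+++###############+#++.....................+....
++++++++++++++.......++++###############+##+++...........+............
++++++++++++++......++++################+##++++......+................
.+++++++++++++......++++################+#+++++.......................
..++++++++++++......++++################+++++++.......................
...+++++++++++.....+++++################+#+++++..........+............
....++++++++++.....++++#################+++++++................+......
.....+++++++++.....++++#################+++++++......++..............
[... 2371 characters left out ...]
##+
+++..+++++++++++++++++++++++++++++...+++
+#+..+++++++++++++++++++++++++++.++..#++
+#+..+++++++++++++++++++++++.+...++..+#+
+#+..++++++++++++++++++++++... .+.....#+
+#+...++++++++..+++++++++++... .+.+..+#+
+++......++++.+##+.++++++++.......+.....
+.....+...+++.###++.+++++++......++....+
+...... .+++++#####+.+++++++....+++....+
+....+  .+++.+#####+++++++++++++++.....+
+...+.+...+++.+#++++.+.++++++++++++...+#
+.........####......+#+++.+++++++++....#
+....++..+###++.+++.#####+.++++++++...+#
+....+++++####+++++.+####++++++++++...+#
+....++++.++##+..++.++###+.++++++++...+#
+....++++..++#+++++...+#+++++++++++...+#
+..+++++++++++++++++++++.+++++++++++..+#
+.+++.++..+++++++...+++++++...........+#
```

Run:
```python
from h import *
w=np.load('pics/w16.npz');g=cv2.cvtColor(w['img'],7)
for y in(130,150,170):print(y,g[y-1:y+2,200:306:2].mean(0).astype(int).tolist())
w=np.load('pics/w12.npz');g=cv2.cvtColor(w['img'],7)
for y in(160,170,178):print(y,g[y-1:y+2,204:320:2].mean(0).astype(int).tolist())
c=np.array([608,240,0.]);e=np.array([.977,-.213,0]);f=np.array([.213,.977,0]);z=np.array([0,0,1.])
B=c+40*e+130*z;M=c-45*e+45*z;w=np.load('pics/w16.npz')
for k in(.2,.4,.6):
    P=M+(B-M)*k;print(k,proj(w,[P+24*(z-e),P+34*f,P-34*f]).round(1).tolist())
```

```text
130 [156, 155, 156, 156, 158, 159, 157, 155, 156, 121, 97, 95, 120, 130, 142, 152, 158, 163, 165, 169, 176, 171, 178, 183, 181, 184, 188, 188, 189, 195, 193, 170, 169, 172, 167, 164, 166, 164, 162, 156, 150, 144, 136, 121, 92, 94, 87, 138, 138, 138, 137, 138, 140]
150 [108, 105, 117, 137, 149, 152, 152, 155, 158, 130, 94, 121, 131, 142, 152, 157, 162, 164, 167, 174, 175, 173, 182, 181, 181, 184, 190, 185, 184, 179, 175, 168, 168, 171, 167, 164, 164, 162, 160, 157, 151, 145, 139, 127, 97, 90, 126, 134, 132, 132, 135, 136, 136]
170 [105, 105, 108, 109, 109, 107, 107, 107, 104, 100, 112, 121, 128, 138, 143, 146, 150, 152, 156, 160, 154, 164, 166, 165, 165, 170, 172, 168, 174, 175, 170, 165, 165, 168, 165, 162, 160, 158, 156, 154, 149, 144, 138, 130, 111, 94, 140, 138, 137, 136, 136, 135, 133]
160 [143, 140, 138, 139, 139, 140, 141, 148, 149, 142, 143, 140, 142, 140, 139, 140, 141, 140, 136, 140, 142, 140, 139, 139, 140, 139, 141, 141, 140, 140, 138, 137, 139, 140, 142, 141, 139, 138, 138, 139, 140, 139, 137, 140, 139, 140, 111, 107, 110, 108, 108, 108, 111, 106, 105, 109, 108, 107]
170 [140, 139, 136, 135, 140, 144, 141, 137, 143, 137, 143, 141, 138, 164, 144, 140, 142, 142, 138, 141, 141, 141, 138, 138, 142, 141, 139, 139, 140, 140, 141, 142, 141, 141, 140, 137, 139, 139, 141, 142, 141, 139, 138, 138, 139, 140, 138, 152, 121, 112, 110, 106, 110, 110, 111, 110, 109, 110]
178 [142, 142, 137, 132, 138, 141, 138, 139, 143, 141, 101, 123, 123, 158, 135, 127, 125, 127, 136, 140, 142, 139, 140, 141, 141, 140, 137, 141, 141, 140, 139, 139, 140, 140, 141, 142, 141, 140, 138, 137, 139, 140, 141, 142, 141, 117, 153, 156, 158, 160, 136, 119, 110, 109, 112, 110, 109, 110]
0.2 [[250.8, 111.8], [284.7, 136.0], [218.4, 136.2]]
0.4 [[250.5, 131.7], [285.9, 154.9], [216.7, 155.0]]
0.6 [[250.1, 153.6], [287.2, 175.5], [214.9, 175.6]]
```

>>> {"api": "send_rows", "payload": {"plan": [{"translation":[-0.026,-0.006,0.15],"roll":0.001,"fingers":1},{"translation":[-0.026,-0.006,0.35],"roll":0.001,"fingers":1},{"translation":[-0.026,-0.006,0.54],"roll":0.001,"fingers":1},{"translation":[-0.026,-0.006,0.644],"roll":0.001,"fingers":1},{"translation":[-0.026,-0.006,0.644],"roll":0.001,"fingers":1}]}}

```text
time: 28.25
tcp_pos: [627.8, 234.7, 88.8]
tool_rot: [-0.003, 0.108, 0.994, -0.001]
force: [-1.4, 0.1, 0.3]
width: 1.004
gripper_force: 0.0
```

>>> {"api": "send_rows", "payload": {"plan": [{"translation":[0,0,0],"roll":0,"fingers":0.7},{"translation":[0,0,0],"roll":0,"fingers":-1},{"translation":[0,0,0],"roll":0,"fingers":-1},{"translation":[0,0,0],"roll":0,"fingers":-1}], "squeeze": 30}}

```text
time: 28.65
tcp_pos: [631.2, 235.9, 94.0]
tool_rot: [0.001, 0.109, 0.994, -0.0]
force: [-3.2, -4.5, 5.8]
width: 0.798
gripper_force: 34.5
```

>>> {"api": "send_rows", "payload": {"plan": [{"translation":[0,0,-0.1],"roll":0,"fingers":-1},{"translation":[0,0,-0.3],"roll":0,"fingers":-1},{"translation":[0,0,-0.55],"roll":0,"fingers":-1},{"translation":[0,0,-0.8],"roll":0,"fingers":-1},{"translation":[0,0,-0.8],"roll":0,"fingers":-1}]}}

```text
time: 29.15
tcp_pos: [634.2, 237.7, 261.5]
tool_rot: [0.007, 0.108, 0.994, 0.003]
force: [0.8, -0.8, -0.9]
width: 0.8
gripper_force: 34.7
```

Run:
```python
from peg import *
from h import *
s=shot('side','s17.png')
o=bot.observe();q=o['tool_rot'];p=[*o['tcp_pos'],2*np.degrees(np.arctan2(q[2],q[1]))];print(o['time'],np.round(p,1),o['width'],o['gripper_force'],o['force'].round(1),o['qpos'].round(2))
g=cv2.cvtColor(s['img'],7)
G0=np.array([p[0],p[1],p[2]+21]);e2=np.array([.977,-.213,0])
for s0 in(20,25,30):
 for ph in(35,45,55):
    c,k=np.cos(np.radians(ph)),np.sin(np.radians(ph));a_=-c*e2+[0,0,-k];n_=-k*e2+[0,0,c];f=np.array([.213,.977,0])
    m=G0+(120-s0)*a_;P=proj(s,[m+34*(np.cos(t)*n_+np.sin(t)*f) for t in np.linspace(0,6.28,60)]);print(s0,ph,'rim L T R B',*P.min(0).round(1),*P.max(0).round(1))
print('\n'.join(''.join('#' if v>150 else '+' if v>120 else '.' if v>60 else ' ' for v in r) for r in g[170:260:2,145:215]))
```

```text
29.2 [633.1 237.4 257.5 167.6] 0.7989845153583354 34.719953164458275 [-0.   0.2 -1.1] [0.25 0.58 0.36 1.35 0.   0.47]
20 35 rim L T R B 161.4 222.3 182.9 239.7
20 45 rim L T R B 159.2 224.0 181.4 240.2
20 55 rim L T R B 156.2 224.3 179.2 240.2
25 35 rim L T R B 160.1 220.8 181.7 238.1
25 45 rim L T R B 158.0 222.5 180.2 238.7
25 55 rim L T R B 155.2 222.8 178.3 238.7
30 35 rim L T R B 158.8 219.3 180.4 236.6
30 45 rim L T R B 156.8 220.9 179.1 237.1
30 55 rim L T R B 154.1 221.3 177.3 237.1
        +#+.        ##################################################
       +###.        +#################################################
      .####+        .#################################################
       +###+         ################################++###############
                     #################################++##############
                 ..+###################################++#############
   .###.        ########################################++############
 .+####.       .#########################################++###########
####++...   ... ####################
[... 1890 characters left out ...]
+++++++..++++++++++++++++++++++++++++++++++++++++++++++++....
####+..+++++++.....++++++++++++++++++++++++++++++++++++++++++++++.....
####++..+++.....   ..+++.+++++++++++++++++++++++++++++++++++++++......
#####+++.....       ..+++..++++++++++++++++++++++++++++++++++++#+.....
######+.++..         ...++...+++++++++++++++++++++++++++++++++#+......
#######.+##+..         ..++.....+++++++++++++++++++++++++++++#+.......
#######+..###..         ...++.....++++######++##++++++++++++#+........
########+..+##+.       .....++.......+++#############++++++#+.......##
########.....###..  ..........+........+++#################+.......+##
#####.........+##+.............++........+++##############+.........+#
```

Run:
```python
from peg import *
S0=25
def T(g): w=tcp(g); w[3]=170.4; return w
A=G(45,25,6,S0);P0=A+40*d
print('A',A.round(1),'P0',P0.round(1),'lip',lipoff(45,S0).round(1))
Z=lambda w,z:(w[0],w[1],z,w[3])
p0=T(P0);print(p0.round(1),np.hypot(*p0[:2]))
up=max(p0[2]+40,255)
W=[(570,110,285,169),(560,-50,285,170),(620,-190,285,170.4),Z(p0,270),p0,T(A),T(G(50,25,0,S0)),T(G(55,27,-3,S0)),T(G(58,55,3,S0)),T(G(59,85,10,S0)),T(-16*d)]
plan((633.1,237.4,257.5,167.6),W)
```

```text
A [49.2 57.9] P0 [69.2 92.6] lip [-45.3 -89.1]
[ 708.6 -266.9  224.6  170.4] 757.2210034698314
[0.171, -0.69, -0.138] roll -0.008 rows>= 3 [570.1, 110.0, 285.1, 169.0] q6~ 0.38
[-0.103, -0.795, 0.001] roll -0.005 rows>= 4 [560.1, -50.1, 284.9, 169.9] q6~ 0.09
[-0.417, -0.637, -0.0] roll -0.003 rows>= 4 [619.9, -190.1, 284.9, 170.5] q6~ -0.13
[-0.501, -0.305, 0.075] roll 0.0 rows>= 3 [708.7, -266.8, 269.9, 170.5] q6~ -0.19
[0.0, -0.0, 0.227] roll 0.0 rows>= 1 [708.7, -266.8, 224.5, 170.5] q6~ -0.19
[0.1, -0.0, 0.173] roll 0.0 rows>= 1 [688.9, -263.5, 189.9, 170.5] q6~ -0.2
[0.066, -0.0, -0.033] roll 0.0 rows>= 1 [675.9, -261.3, 196.5, 170.5] q6~ -0.2
[0.059, 0.0, -0.014] roll 0.0 rows>= 1 [664.3, -259.4, 199.3, 170.5] q6~ -0.21
[0.069, 0.0, 0.13] roll 0.0 rows>= 1 [650.7, -257.1, 173.3, 170.5] q6~ -0.21
[0.053, 0.0, 0.145] roll 0.0 rows>= 1 [640.2, -255.3, 144.3, 170.5] q6~ -0.21
[0.039, 0.0, 0.131] roll 0.0 rows>= 1 [632.5, -254.0, 118.1, 170.5] q6~ -0.22
```

>>> {"api": "send_rows", "payload": {"plan": [{"translation":[0.05,-0.15,-0.1],"roll":0,"fingers":-1},{"translation":[0.1,-0.37,-0.138],"roll":0,"fingers":-1},{"translation":[0.15,-0.6,-0.138],"roll":-0.008,"fingers":-1},{"translation":[0.171,-0.69,-0.138],"roll":-0.008,"fingers":-1}]}}

```text
time: 29.6
tcp_pos: [565.7, 106.6, 279.6]
tool_rot: [-0.0, 0.096, 0.995, -0.0]
force: [-0.3, -0.0, -0.2]
width: 0.8
gripper_force: 34.8
```

>>> {"api": "send_rows", "payload": {"plan": [{"translation":[-0.02,-0.2,0],"roll":0,"fingers":-1},{"translation":[-0.05,-0.42,0],"roll":0,"fingers":-1},{"translation":[-0.08,-0.63,0],"roll":-0.005,"fingers":-1},{"translation":[-0.103,-0.795,0],"roll":-0.005,"fingers":-1}]}}

```text
time: 30.0
tcp_pos: [556.6, -52.8, 279.1]
tool_rot: [-0.0, 0.088, 0.996, -0.0]
force: [0.8, 0.8, -1.5]
width: 0.799
gripper_force: 34.8
```

>>> {"api": "send_rows", "payload": {"plan": [{"translation":[-0.12,-0.18,0],"roll":0,"fingers":-1},{"translation":[-0.24,-0.37,0],"roll":0,"fingers":-1},{"translation":[-0.36,-0.55,0],"roll":-0.003,"fingers":-1},{"translation":[-0.417,-0.637,0],"roll":-0.003,"fingers":-1}]}}

```text
time: 30.4
tcp_pos: [617.3, -194.1, 278.4]
tool_rot: [-0.0, 0.084, 0.996, -0.0]
force: [-0.7, 1.2, -1.1]
width: 0.8
gripper_force: 34.8
```

>>> {"api": "send_rows", "payload": {"plan": [{"translation":[-0.17,-0.1,0],"roll":0,"fingers":-1},{"translation":[-0.34,-0.2,0.02],"roll":0,"fingers":-1},{"translation":[-0.46,-0.28,0.05],"roll":0,"fingers":-1},{"translation":[-0.501,-0.305,0.075],"roll":0,"fingers":-1},{"translation":[-0.501,-0.305,0.075],"roll":0,"fingers":-1}]}}

```text
time: 30.9
tcp_pos: [705.6, -268.5, 261.4]
tool_rot: [-0.001, 0.084, 0.996, 0.001]
force: [0.0, 0.2, -1.5]
width: 0.796
gripper_force: 34.8
```

Run:
```python
from peg import *
from h import *
s=shot('side','s18.png')
o=bot.observe();q=o['tool_rot'];p=[*o['tcp_pos'],2*np.degrees(np.arctan2(q[2],q[1]))];print(o['time'],np.round(p,1),o['gripper_force'],o['force'].round(1),q.round(3))
g=cv2.cvtColor(s['img'],7)
G0=np.array([p[0],p[1],p[2]+21]);f=np.cross([0,0,1],e)
for s0 in(20,30):
 for ph in(35,45,55):
    c,k=np.cos(np.radians(ph)),np.sin(np.radians(ph));a_=-c*e+[0,0,-k];n_=-k*e+[0,0,c]
    m=G0+(120-s0)*a_;P=proj(s,[m+34*(np.cos(t)*n_+np.sin(t)*f) for t in np.linspace(0,6.28,60)]);b=P.argmax(0);print(s0,ph,'rim L T R B',*P.min(0).round(1),*P.max(0).round(1),'lowest at',P[b[1]].round(1),'rightmost',P[b[0]].round(1))
print('tip',proj(s,[tip]))
print('\n'.join(''.join('#' if v>150 else '+' if v>120 else '.' if v>60 else ' ' for v in r) for r in g[85:150:2,205:270]))
def T(g): w=tcp(g); w[3]=170.4; return w
plan(p,[T(G(45,25,6,25)+40*d),T(G(45,25,6,25))])
```

```text
30.95 [ 705.2 -267.7  262.7  170.4] 34.794159047305584 [ 0.5  0.1 -0.8] [-0.001  0.084  0.996  0.001]
20 35 rim L T R B 239.3 109.7 254.6 123.4 lowest at [239.5 123.4] rightmost [254.6 109.9]
20 45 rim L T R B 236.4 112.9 252.8 124.6 lowest at [236.4 124.6] rightmost [252.8 112.9]
20 55 rim L T R B 233.1 115.0 250.4 125.2 lowest at [233.7 125.2] rightmost [250.4 115.5]
30 35 rim L T R B 237.4 107.4 252.6 121.2 lowest at [237.6 121.2] rightmost [252.6 107.6]
30 45 rim L T R B 234.7 110.4 251.1 122.1 lowest at [234.7 122.1] rightmost [251.1 110.4]
30 55 rim L T R B 231.6 112.5 249.0 122.6 lowest at [232.2 122.6] rightmost [249.  112.9]
tip [[244.09737665 132.7100425 ]]
###.               ..+++++.    .+++.    ..                  ..   
###+.        .    .++++++++..  .+###.                        .   
###+.            .+++++++++++. ..####.                        .  
####.           .+++++++++++++..######.                        . 
####+.          .+++++++++++++++######+.                        .
#+.........   ...+++++++++++++++++#####+.                        
..........     ...##+++#++++
[... 1211 characters left out ...]
++###+.       
################+...................       .+++#+++++++++.       
##########+.........................        .++++++++++++..      
#########+.....+......................         .............     
###########+..............++........+..       .+#######++++..    
############++................++........       .+############+.  
#############+...........................       .+############+  
################++.........+++......+.....       .+############+ 
#################...++...+.+++++........+..       ..++##########+
[-0.016, 0.007, 0.191] roll -0.0 rows>= 1 [708.6, -266.9, 224.5, 170.4] q6~ -0.19
[0.1, 0.0, 0.173] roll -0.0 rows>= 1 [688.9, -263.5, 189.9, 170.4] q6~ -0.2
```

Outline check: the mouth rim's lowest point is at about (236,123) and its right edge at about (251,113). That fits 45° mouth-down and a grip 25 mm from the bottom. Going onto the peg now.

>>> {"api": "send_rows", "payload": {"plan": [{"translation":[-0.016,0.007,0.1],"roll":0,"fingers":-1},{"translation":[-0.016,0.007,0.191],"roll":0,"fingers":-1},{"translation":[-0.016,0.007,0.191],"roll":0,"fingers":-1}]}}

```text
time: 31.25
tcp_pos: [707.4, -265.3, 224.4]
tool_rot: [-0.002, 0.083, 0.997, 0.001]
force: [-0.2, -0.4, -1.3]
width: 0.794
gripper_force: 34.8
```

>>> {"api": "send_rows", "payload": {"plan": [{"translation":[0.025,0,0.045],"roll":0,"fingers":0.6},{"translation":[0.05,0,0.087],"roll":0,"fingers":0.61},{"translation":[0.075,0,0.13],"roll":0,"fingers":0.61},{"translation":[0.1,0,0.173],"roll":0,"fingers":0.61},{"translation":[0.1,0,0.173],"roll":0,"fingers":0.61}]}}

```text
time: 31.75
tcp_pos: [688.2, -262.7, 192.4]
tool_rot: [-0.0, 0.084, 0.997, 0.0]
force: [0.4, 0.2, -0.5]
width: 0.811
gripper_force: 16.2
```

>>> {"api": "send_rows", "payload": {"plan": [{"translation":[0.03,0,-0.016],"roll":0,"fingers":0.61},{"translation":[0.066,0,-0.033],"roll":0,"fingers":0.61},{"translation":[0.095,0,-0.04],"roll":0,"fingers":0.61},{"translation":[0.125,0,-0.047],"roll":0,"fingers":0.61},{"translation":[0.125,0,-0.047],"roll":0,"fingers":0.61}]}}

```text
time: 32.25
tcp_pos: [664.1, -259.3, 202.1]
tool_rot: [0.0, 0.084, 0.996, -0.0]
force: [1.7, 0.3, -0.5]
width: 0.803
gripper_force: 14.7
```

>>> {"api": "send_rows", "payload": {"plan": [{"translation":[0.023,0,0.043],"roll":0,"fingers":0.61},{"translation":[0.046,0,0.087],"roll":0,"fingers":0.61},{"translation":[0.069,0,0.13],"roll":0,"fingers":0.61},{"translation":[0.069,0,0.13],"roll":0,"fingers":0.61}]}}

```text
time: 32.65
tcp_pos: [649.7, -256.6, 173.8]
tool_rot: [-0.001, 0.084, 0.996, 0.0]
force: [0.6, -0.9, -1.7]
width: 0.806
gripper_force: 14.6
```

>>> {"api": "send_rows", "payload": {"plan": [{"translation":[0.018,0,0.05],"roll":0,"fingers":0.61},{"translation":[0.036,0,0.1],"roll":0,"fingers":0.61},{"translation":[0.053,0,0.145],"roll":0,"fingers":0.61},{"translation":[0.053,0,0.145],"roll":0,"fingers":0.61}]}}

```text
time: 33.05
tcp_pos: [639.6, -254.8, 145.0]
tool_rot: [-0.001, 0.084, 0.996, 0.0]
force: [-0.8, 0.3, -0.6]
width: 0.805
gripper_force: 14.6
```

>>> {"api": "send_rows", "payload": {"plan": [{"translation":[0.013,0,0.044],"roll":0,"fingers":0.61},{"translation":[0.026,0,0.088],"roll":0,"fingers":0.61},{"translation":[0.036,0,0.12],"roll":0,"fingers":0.61},{"translation":[0.039,0,0.131],"roll":0,"fingers":0.61}]}}

```text
time: 33.45
tcp_pos: [632.0, -253.6, 118.8]
tool_rot: [-0.001, 0.084, 0.996, 0.0]
force: [-0.5, 0.3, -1.6]
width: 0.806
gripper_force: 14.6
```

>>> {"api": "send_rows", "payload": {"plan": [{"translation":[0.005,0,0.009],"roll":0,"fingers":0.61},{"translation":[0.01,0,0.018],"roll":0,"fingers":0.61}]}}

```text
time: 33.65
tcp_pos: [631.5, -253.8, 116.9]
tool_rot: [0.001, 0.084, 0.996, -0.0]
force: [1.5, 1.4, 9.7]
width: 0.804
gripper_force: 15.3
```

>>> {"api": "send_rows", "payload": {"plan": [{"translation":[0,0,0],"roll":0,"fingers":0.63},{"translation":[0,0,0],"roll":0,"fingers":0.68},{"translation":[0,0,0],"roll":0,"fingers":0.85},{"translation":[0,0,0],"roll":0,"fingers":1},{"translation":[0,0,0],"roll":0,"fingers":1}]}}

```text
time: 34.15
tcp_pos: [630.8, -253.5, 116.3]
tool_rot: [-0.0, 0.084, 0.996, 0.0]
force: [-0.2, 0.3, -1.4]
width: 1.001
gripper_force: 0.0
```

>>> {"api": "send_rows", "payload": {"plan": [{"translation":[0,0,-0.03],"roll":0,"fingers":1},{"translation":[0,0,-0.1],"roll":0,"fingers":1},{"translation":[0,0,-0.2],"roll":0,"fingers":1},{"translation":[0,0,-0.4],"roll":0,"fingers":1},{"translation":[0,0,-0.65],"roll":0,"fingers":1}]}}

```text
time: 34.65
tcp_pos: [629.9, -253.1, 247.4]
tool_rot: [-0.001, 0.084, 0.996, 0.0]
force: [1.8, -0.3, -0.1]
width: 1.005
gripper_force: 0.0
```

>>> {"api": "send_rows", "payload": {"plan": [{"translation":[0.1,0.25,-0.1],"roll":0,"fingers":1},{"translation":[0.1,0.5,-0.1],"roll":0,"fingers":1},{"translation":[0.1,0.75,-0.1],"roll":0,"fingers":1},{"translation":[0.1,0.95,-0.1],"roll":0,"fingers":1},{"translation":[0.1,0.95,-0.1],"roll":0,"fingers":1}]}}

```text
time: 35.15
tcp_pos: [643.4, -57.2, 268.1]
tool_rot: [0.001, 0.081, 0.997, 0.001]
force: [-0.1, -0.6, -1.1]
width: 1.0
gripper_force: 0.0
```

Run:
```python
from h import *
s=shot('side','s19.png');t=shot('top','t19.png')
o=bot.observe();print(o['time'],o['tcp_pos'].round(1),o['force'].round(1))
tip=np.array([640.4,-255.3,153]);e=np.array([.986,-.167,0]);d=.5*e+[0,0,.866]
print('exp cup bottom/mouth side',proj(s,[tip+5*d,tip-115*d]).round(1).tolist(),'top',proj(t,[tip+5*d,tip-115*d]).round(1).tolist())
f=lambda g:'\n'.join(''.join('#' if v>150 else '+' if v>120 else '.' if v>60 else ' ' for v in r) for r in g)
g=cv2.cvtColor(s['img'],7);print(f(g[120:180:2,225:275]))
g=cv2.cvtColor(t['img'],7);print(f(g[120:180:2,285:335]));print(f(g[176:232,258:302]))
```

```text
35.25 [643.1 -61.8 267.6] [-0.3 -0.1  1. ]
exp cup bottom/mouth side [[243.5, 131.5], [257.7, 160.6]] top [[314.2, 135.8], [308.2, 160.1]]
###############..    .++++++++++++++++++++++++..  
###############.    ..++++++++++++++++++++++++..  
##############+.   ..+++++++++++++++++++++++++..  
##############..   .++++++++++++++++++++++++++.  .
##############+++##########+++++++++++++++++++.  .
##########################+......++++++++++++.. .+
###########################++##+............... +#
#################################++++......... .+#
########++####+#####################+..........+##
##########.+++################++####+..........###
###########.+++###############+...............+###
###########+.++###################################
############+.++##################################
#############++++#################################
##############++++################################
###############.++################################
################+++###############################
################.+++##############################
#############.....+++######################
[... 3918 characters left out ...]
.......+++... .+.....#+##
.........................++++... .+.+..+#+#+
..................+......++++.......+.....##
.................++.......+++...+..++. ..++#
........  ........+........++.....++.....+##
........  .......+..........+++++++.+....+##
............................+++++++++...+##+
..............+.............+++++++++....##+
.............++...........++.++++++.+....###
............++...........++++++++++.+...+###
.........................+++.++++++.+...+###
...........................++++++++++...+###
............................++++++++++..+###
..........................+.+...........+###
....        .+#####++++++++##+..........####
...........................+++######+#######
```

The numbers show the cup hung on the peg, with its bottom near top-view pixel (313,137) and its mouth near (308,160), as predicted. The count from the top view before the regrip showed six glands in the bin, which hasn't moved, and the arm is clear. Handing in.

```bash
python3 -c "
from plant import bot
print(bot.job_done())"
```

```text
the job is handed in; nothing more can be done
None
```

I emptied the cup, hung it upside down on the free peg and let go, at about 35 s of the 51 s limit; all six glands are in the bin, though one bounced out during the pour and I picked it up and put it in before hanging the cup.

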